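# Load the steriliser tray with lidded ware

## Robot

A 6-joint arm with a two-finger parallel gripper is mounted at the origin on the work surface. World frame = base frame: x ahead of the robot, y to its left, z up, the work surface at z = 0. Lengths are in m, angles in rad, forces in N, time in s.
With the tool pointing down it reaches from about 0.35 to 0.775 m from the base axis. Payload 5.5 kg.
Tool frame: the origin (TCP) lies at the very end of the fingers, on their centre line; the grasp point (between the pads) lies 19 mm behind it; z points along the fingers, y is the direction in which the jaws open and shut (so a half turn about z gives the same grasp; the last joint's range is limited). The gripper opens to 85 mm and grips with 20 to 120 N. Pads are 22 mm wide; open, the fingers measure 114 mm over their backs; the gripper's body (76 mm by 85 mm) begins 54 mm behind the grasp point. The pads swing forward as they close: fully open they stand 13 mm farther back than shut.
Start: joints at [-1.276, 0.313, 0.046, 1.304, 0, 1.431], TCP at [0.242, -0.522, 0.231] pointing down, gripper open.
Joint ranges: [-2.76, 2.76], [-0.86, 1.69], [-1.03, 1.26], [-2.2, 2.34], [-1.47, 1.5], [-3.14, 3.14]. Speed limits (rad/s): [2.57, 2.57, 3.14, 3.14, 3.14, 3.14].

## Interface

Orientations are given as a unit quaternion [x, y, z, w].
In Python, from plant import readout, optics, job, look_for gives the robot as it stands.
- The arm moves only by the tool apply_moves, never from a script. Its argument "rows" is a list of rows, each an object of numbers: "wx", "wy", "wz": the turn, a rotation vector about the tool's x, y, z in degrees; "dx", "dy", "dz": the shift along the tool's x, y, z in mm; "jaw": the closure, from 0 (fully open) to 1 (shut). In form: [{"wx": .., "wy": .., "wz": .., "dx": .., "dy": .., "dz": .., "jaw": ..}, ...]. A call has 1 to 10 rows; each row is the pose to reach, as a shift and turn from the pose commanded when the call began, along the tool's axes at that moment; what a row does not reach only later rows make up. A row lasts 1/10 s, in which the tool goes at most 50 mm and 8.59 degrees, less where a joint would pass 70% of its speed; a pose out of reach is approached as far as the arm can. A call with a gripper value outside its range is refused whole. The fingers move at their own pace and stop on an object; "squeeze" is the grip in N (left out, the last holds). Time passes only in rows, so rows that repeat a pose let the fingers close. It gives the time, the measured TCP pose, the force and the opening at its end, in the units of the state.
- readout.sense(): the state, without advancing time (a new reading comes with each control period).
- optics.snapshot(name): name is "scene" or "top"; returns the picture (400x640x3 uint8, blue, green, red); there is no depth.
- optics.calibration(name): a dict with "fx", "fy", "cx", "cy" (pixels), "rvec" (rotation vector, rad) and "tvec" (3), from world to camera coordinates, as OpenCV has them. Camera axes: x right, y down, z forward; pixel columns grow to the right and rows downward; lengths in m; the calibration is good to about 2 mm. A picture is of the moment at which its call begins. calibration takes no time and is no camera call.
- job.sign_off(): hands the job in, once; it reports no verdict.
Trained networks look in the newest picture that a camera, given by its name, has taken for a name from the list of things; names that differ only in an ending like _2 or _b are one class to them, and where a whole thing is asked for, a point or a joint stands for the part that bears it (a point fixed in the world has none). Each returns a list of dicts, best first, with "confidence" (0 to 1); they miss things now and then, are a little off and sometimes report something else, mostly with a low value. They report only what shows in the picture. A call takes as long as a camera call. They do not tell look-alikes from the thing itself.
- look_for(camera, query): "xyz" ([x, y, z] in m, in world coordinates, good to about 4 mm: the middle of the surface that is visible of it).
The state is a dict: "time": time; "joints": joint angles; "joint_velocities": joint speeds; "joint_torque": joint torques, N m; "position": TCP position; "tool_rot": TCP orientation; "wrist_force": force on the tool from outside, world axes, zero at the start; "torque": the same for the moment, N m; "finger_gap": finger opening in m.
Only numpy, scipy, OpenCV 4.12 (cv2) and the standard library are available. Lean on these libraries where they do the work, as an engineer would, in place of code of your own. Each camera call takes 0.05 s, during which the arm holds its last target.

## Task

Load the steel tray for the steriliser: lift the swing bucket straight up out of its stand without tipping it, stand it in the larger ring and then put its lid on it; stand the lidded jar in the smaller ring and the closed tip box in the rectangular frame. Set the bucket, jar and box down upright and fully home in their nests rather than dropping them. Leave the open jar and the open tip box where they are.

Things in the scene. Friction and masses are not known exactly. Their poses are not given: they have to be found in the camera images.
- bucket_mid (a point): Steel swing bucket: open cup, 60 mm outside diameter, 90 high, wall 3, 0.3 kg. Point: on its axis, 45 mm above its underside; z up. Two 9 mm pivot pins stick out along its +y and -y, 66 mm above the underside, to 45 mm from the axis. At the start it hangs by them in the stand, upright, free to swing about y, underside 43.5 mm above the bench. Grip near the rim, across x (clear of pins and stand).
- stand: Fixed stand of the bucket: grey base 70 x 100 mm, 10 thick; two upright aluminium plates, 44 mm wide (x), 8 thick, centred at y = +38.5 and -38.5 mm, tops 123 mm above the bench, with notches open at the top (16 mm wide, bottom 105 mm above the bench) that carry the bucket's pins. Origin: centre of its underside, on the bench; z up. Raise the bucket straight up 25 mm or more before moving aside.
- lid_mid (a point): The bucket's metal lid, lying plug down: disc 66 mm diameter, 5 thick; below it a tapered plug, 44 mm diameter, 8 deep, for the bucket's 54 mm mouth; on top an upright round black knob, 22 mm diameter, 30 high. 43 mm high in all. Point: on its axis, 21.5 mm above the plug's underside (the knob spans 8.5 mm below to 21.5 mm above it); z up. Seated, the point is 58.5 mm above bucket_mid.
- jar_mid (a point): Lidded amber glass jar: 44 mm diameter, with a flat steel lid (47 mm diameter, top 15 mm); 75 mm high, about 0.2 kg. Point: on its axis, half-way up (37.5 mm above its underside). z up.
- open_jar_mid (a point): Look-alike to leave: the same amber glass jar without a lid, open and empty, 44 mm diameter, 63 mm high. Point: on its axis, half-way up.
- tip_box_mid (a point): Closed pipette-tip box: grey box with a plain flat white lid on, 96 mm (x) x 56 mm (y) x 60 mm high, about 0.16 kg, lid does not come off. Point: its centre, 30 mm above its underside. x along its long side, z up.
- open_tip_box_mid (a point): Look-alike to leave: the same tip box without its lid, rows of white tips showing, 96 mm (x) x 56 mm (y), 44 mm high (tips to 52 mm). Point: its centre, 22 mm above its underside.
- large_ring: Place of the bucket: the larger round aluminium nest, a ring of 78 mm inner diameter, wall 4, 14 high, with a 3 mm floor. Origin: centre of its underside, 4 mm above the bench (floor 7 mm, rim 18 mm above it). z up; x, y along the tray's short and long sides. All nests stand in a row, 105 mm apart, in changing order, on the 4 mm floor of one fixed steel tray, 160 x 320 mm, rim 20 mm above the bench.
- small_ring: Place of the lidded jar: the smaller round aluminium nest in the tray, a low ring of 58 mm inner diameter, wall 4 mm, 14 mm high with a 3 mm floor. Origin: centre of its underside, 4 mm above the bench (its floor is 7 mm above the bench, its rim 18 mm). z up.
- frame: Place of the closed tip box: the rectangular aluminium nest in the tray, 112 mm (x) x 72 mm (y) inside, wall 4 mm, 14 mm high with a 4 mm floor. Origin: centre of its underside, 4 mm above the bench (its floor is 8 mm above the bench, its rim 18 mm). x along its long side (across the tray), z up.
Not all that is in view belongs to the job. What is shaped like the part that bears jar_mid but purple is not meant.

How it is judged:
On the way, in this order (a step that is already met when the one before it is completed fails the run):
1. the bucket stands upright and fully down in the larger ring (horizontal distance between bucket_mid and large_ring below 0.012 m and z of bucket_mid in the frame of large_ring between 0.044 and 0.052 m and angle between bucket_mid's own z axis and vertical below 0.1 rad), for 0.2 s.
2. then the lid is seated on the bucket (horizontal distance between lid_mid and bucket_mid below 0.009 m and z of lid_mid in the frame of bucket_mid between 0.0545 and 0.0625 m and angle between lid_mid's own z axis and vertical below 0.1 rad), for 0.2 s.
At the end, for the whole second after the job is handed in: Bucket, lidded jar and closed box stand upright (0.1 rad) on the floors (4 mm) of their own nests, centred to 12, 12 and 13 mm, box square to 0.3 rad; lid seated on the bucket (9 mm across, 4 mm in height); all at rest and released; open jar and open box within 25 mm of their starts (all of step 1 and all of step 2 and horizontal distance between jar_mid and small_ring below 0.012 m and z of jar_mid in the frame of small_ring between 0.0365 and 0.0445 m and angle between each of jar_mid, tip_box_mid's own z axis and vertical below 0.1 rad and horizontal distance between tip_box_mid and frame below 0.013 m and z of tip_box_mid in the frame of frame between 0.03 and 0.038 m and angle between the x axis of tip_box_mid and the x axis of frame, either way round below 0.3 rad and linear speed of each of bucket, lid, jar, tip_box below 0.02 m/s and distance of each of open_jar_mid, open_tip_box_mid from where it was at the start of the episode below 0.025 m); the robot touches nothing.
It fails at once if the bucket is tipped by more than 0.6 rad (angle between bucket_mid's own z axis and vertical above 0.6 rad).
It fails at once if the bucket, jar or tip box drops into its nest (faster than 0.65 m/s, a fall of over 20 mm) ((horizontal distance between bucket_mid and large_ring below 0.05 m and z of bucket_mid in the frame of large_ring below 0.078 m and linear speed of bucket above 0.65 m/s) or (horizontal distance between jar_mid and small_ring below 0.05 m and z of jar_mid in the frame of small_ring below 0.0705 m and linear speed of jar above 0.65 m/s) or (horizontal distance between tip_box_mid and frame below 0.05 m and z of tip_box_mid in the frame of frame below 0.064 m and linear speed of tip_box above 0.65 m/s)).
It fails at once if an open look-alike is carried off or knocked more than 50 mm away (distance of any of open_jar_mid, open_tip_box_mid from where it was at the start of the episode above 0.05 m).
It also fails if it takes over 125 s, if anything falls off the work surface, if the arm or the gripper's body presses on something with over 40 N, if the wrist force passes 120 N, or if a joint passes its speed limit or range.

## Working session

There is one attempt and no reset: what is moved stays moved. The work goes in short steps, Python scripts to look and compute and a tool call to move; the robot and the scene stay as the last step left them, time stands still between calls to the robot, and variables do not carry over. Pictures are saved under pics/ and viewed, and the job is handed in when it is done.

Besides the shell and the picture viewer there is one more tool, called as name(argument=value, ...), one argument or row to a line, values as JSON. apply_moves: Moves the arm, as the interface text tells. Its arguments: {"type":"object","properties":{"rows":{"type":"array"},"squeeze":{"type":"number"}},"required":["rows"]}

```bash
ls; mkdir -p pics; python3 - <<'E'
from plant import readout, optics
import cv2
for n in("scene","top"):
    im=optics.snapshot(n); cv2.imwrite(f"pics/{n}0.png",im); print(n,optics.calibration(n))
s=readout.sense()
for k in s: print(k,s[k])
E
```

```text
pics
scene {'fx': 422.49774016201155, 'fy': 422.49774016201155, 'cx': 318.1322989705548, 'cy': 202.859455845089, 'rvec': array([ 1.674136  ,  1.54497807, -0.80495918]), 'tvec': array([-0.05440868, -0.21499357,  1.45123604])}
top {'fx': 513.14572658586, 'fy': 513.14572658586, 'cx': 319.66963949631685, 'cy': 197.74528618341103, 'rvec': array([ 2.19961862, -2.18656939,  0.10272806]), 'tvec': array([-0.01228954,  0.5154205 ,  1.22488475])}
time 0.1
joints [-1.27559768e+00  3.13954538e-01  4.50802973e-02  1.30357571e+00
  7.48481449e-06  1.43125072e+00]
joint_velocities [ 0.00053113 -0.00191614 -0.00093996 -0.00147392  0.00075139 -0.00010794]
joint_torque [ 2.66108749e-03 -4.81728029e+01  2.99242759e+01  1.27483439e-02
 -8.31753891e-05 -3.98193563e-06]
position [ 0.24206703 -0.52106714  0.23047636]
tool_rot [ 9.76467226e-01  2.15664259e-01 -6.05519297e-05 -8.24600806e-04]
wrist_force [ 0.21703875  0.36794549 -0.19425222]
torque [-0.00273461  0.01010159 -0.00029017]
finger_gap 0.08563424246678288
```

View pics/scene0.png

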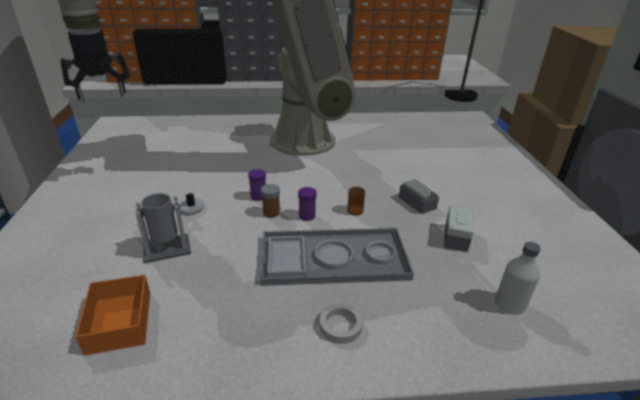

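View pics/top0.png

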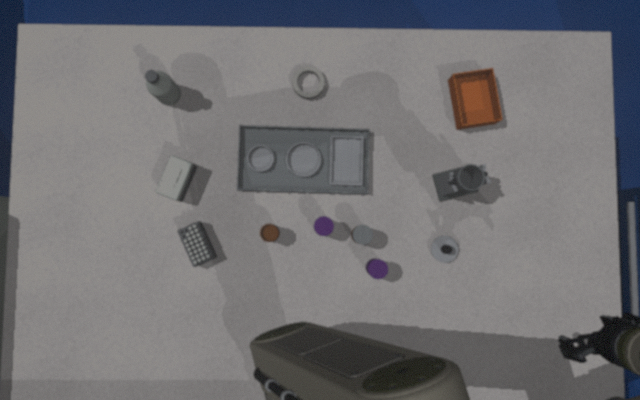

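```bash
cat > h.py <<'E'
import numpy as np, cv2
from plant import readout, optics, job, look_for
from scipy.spatial.transform import Rotation as R
def cal(n):
    c=optics.calibration(n); K=np.array([[c['fx'],0,c['cx']],[0,c['fy'],c['cy']],[0,0,1]])
    return K,R.from_rotvec(c['rvec']).as_matrix(),np.array(c['tvec'])
def proj(n,P):
    K,Rm,t=cal(n); p=K@(Rm@np.array(P,float)+t); return p[:2]/p[2]
def back(n,uv,z):
    K,Rm,t=cal(n); d=Rm.T@np.linalg.inv(K)@np.array([uv[0],uv[1],1.]); o=-Rm.T@t
    return o+d*(z-o[2])/d[2]
E
python3 - <<'E'
from h import *
for q in ["bucket_mid","stand","lid_mid","jar_mid","open_jar_mid","tip_box_mid","open_tip_box_mid","large_ring","small_ring","frame"]:
    for n in("top","scene"):
        for r in look_for(n,q)[:4]:
            print(q,n,np.round(r['xyz'],3),round(r['confidence'],2),'px',np.round(proj(n,r['xyz'])))
E
```

```text
bucket_mid top [ 0.559 -0.346  0.102] 0.57 px [468. 177.]
bucket_mid scene [ 0.578 -0.336  0.107] 0.59 px [159. 216.]
bucket_mid scene [0.424 0.277 0.038] 0.26 px [418. 195.]
stand top [ 0.542 -0.304  0.024] 0.8 px [441. 188.]
stand scene [ 0.57  -0.341  0.009] 0.8 px [165. 250.]
lid_mid top [ 0.393 -0.308  0.013] 0.56 px [442. 249.]
lid_mid scene [ 0.4   -0.305  0.01 ] 0.77 px [193. 206.]
jar_mid top [ 0.449 -0.012  0.077] 0.89 px [321. 225.]
jar_mid top [ 0.354 -0.138  0.074] 0.73 px [376. 266.]
jar_mid top [ 0.429 -0.106  0.072] 0.66 px [362. 234.]
jar_mid scene [ 0.364 -0.142  0.053] 0.88 px [257. 183.]
jar_mid scene [ 0.446 -0.104  0.05 ] 0.71 px [271. 200.]
jar_mid scene [ 0.464 -0.016  0.05 ] 0.56 px [307. 203.]
open_jar_mid top [0.411 0.278 0.045] 0.72 px [197. 241.]
open_jar_mid top [0.428 0.111 0.005] 0.51 px [270. 234.]
open_jar_mid scene [0.447 0.109 0.041] 0.74 px [356. 201.]
tip_box_mid top [0.552 0.328 0.062] 0.94 px [176. 180.]
tip_box_mid scene [0.591 0.324 0.062] 0.66 px [461. 225.]
open_tip_box_mid top [0.407 0.277 0.047] 0.92 px [197. 242.]
open_tip_box_mid top [ 0.608 -0.068  0.007] 0.26 px [344. 161.]
open_tip_box_mid scene [0.423 0.28  0.038] 0.86 px [419. 194.]
large_ring top [0.616 0.035 0.006] 0.75 px [302. 157.]
large_ring scene [0.613 0.035 0.002] 0.74 px [334. 257.]
large_ring scene [0.421 0.281 0.036] 0.41 px [419. 195.]
small_ring top [0.617 0.14  0.007] 0.67 px [259. 157.]
small_ring top [0.41  0.278 0.046] 0.33 px [197. 241.]
small_ring scene [0.61  0.134 0.007] 0.8 px [378. 253.]
frame top [ 0.61  -0.07   0.006] 0.69 px [345. 160.]
frame scene [ 0.614 -0.074  0.007] 0.82 px [286. 258.]
```

The scene view shows the bucket in its stand at (160,220), its lid at (191,205), the tray at (335,255), and a loose ring at (341,322) outside the tray.

- **Jar candidates:** amber with steel lid at (271,200), which I choose. Purple ones are at (257,184) and (307,203), and the open amber one at (356,201).
- **Box candidates:** white-lidded at (460,228), which I choose. The open one with tips is at (419,195).

Next I'll check these in close crops.

```bash
python3 - <<'E'
import cv2,numpy as np
t=cv2.imread('pics/top0.png'); s=cv2.imread('pics/scene0.png')
z=lambda im,x,y,w,h,k:cv2.resize(im[y:y+h,x:x+w],None,fx=k,fy=k,interpolation=cv2.INTER_CUBIC)
a=z(t,420,150,80,120,5);b=z(s,130,170,80,100,6)
c=np.zeros((600,800+80,3),np.uint8);c[:600,:400]=a;c[:600,400:880]=b
cv2.imwrite('pics/c1.png',c[:, :800])
cv2.imwrite('pics/c2.png',z(t,230,120,160,120,5))
a=z(t,300,200,100,85,4);b=z(t,150,145,75,130,4)
c=np.zeros((520,700,3),np.uint8);c[:340,:400]=a;c[:520,400:]=b
cv2.imwrite('pics/c3.png',c)
E
```

```text
(no output)
```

View pics/c1.png

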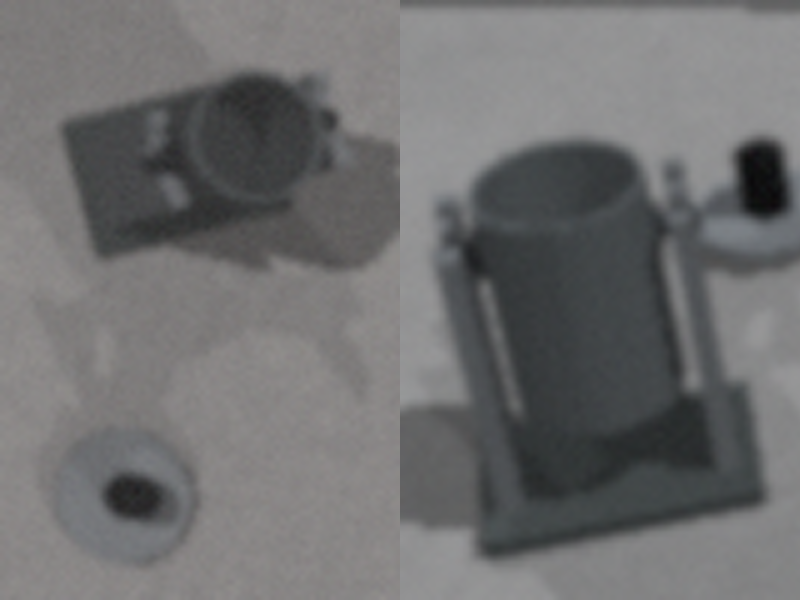

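View pics/c2.png

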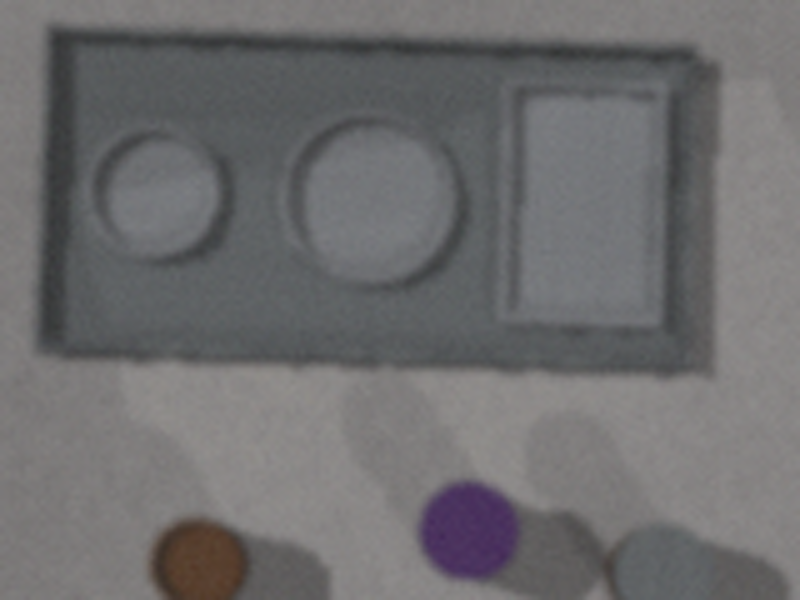

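View pics/c3.png

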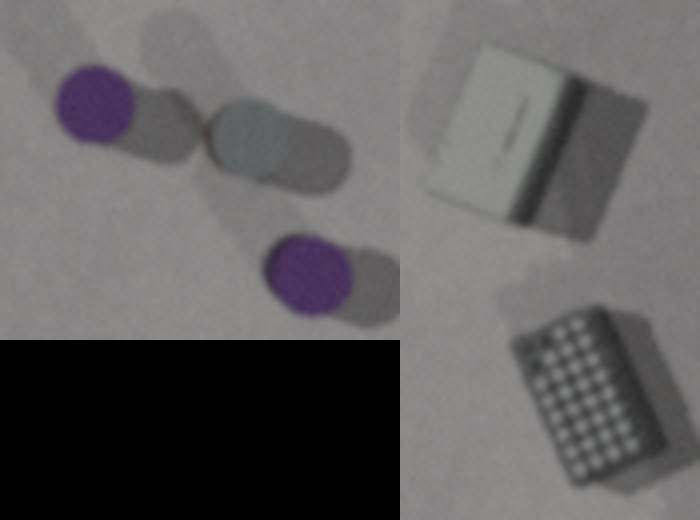

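The crops confirm the choices: the lidded jar's steel top is at top-view (362,234), the white box at (178,179) and the bucket rim at (471,177). Next I'll turn edge pixels into positions.

```bash
cat >> h.py <<'E'
def plan(P,psi,cur=None):
    s=readout.sense(); p=np.array(s['position']); Rm=R.from_quat(s['tool_rot']).as_matrix()
    a=np.degrees(np.arctan2(Rm[1,0],Rm[0,0]))
    d=Rm.T@(np.array(P)-p)*1000
    print('t',s['time'],'pos',np.round(p,4),'psi %.1f'%a,'tilt z',np.round(Rm[:,2],3),'gap %.4f'%s['finger_gap'],'F',np.round(s['wrist_force'],1),'j',np.round(s['joints'],2))
    print('MOVE dxyz',np.round(d,1),'wz %.1f'%(a-psi))
E
python3 - <<'E'
from h import *
f=lambda x,y,ox,oy,k:((x+.5)/k-.5+ox,(y+.5)/k-.5+oy)
def b(l,x,y,o,k,z): 
    p=back('top',f(x,y,*o,k),z); print(l,np.round(p,4)); return p
b('bucket rim',257,136,(420,150),5,.1335)
A=b('stand TL',62,124,(420,150),5,.01);B=b('stand BL',103,258,(420,150),5,.01);C=b('BR',293,207,(420,150),5,.01)
print('yaw from left edge',np.degrees(np.arctan2(*(A-B)[[1,0]])),'len',np.linalg.norm(A-B))
print('yaw from bottom',np.degrees(np.arctan2(*(B-C)[[1,0]]))-90)
b('lid disc',125,497,(420,150),5,.013); b('knob',132,497,(420,150),5,.035)
b('jar',249,138,(300,200),4,.075);b('purp1',95,104,(300,200),4,.075);b('purp2',309,275,(300,200),4,.075)
# tip box lid corners within c3 (offset 400)
cs=[b('box',x-400,y,(150,145),4,.06) for x,y in[(487,43),(578,75),(513,224),(425,190)]]
print(np.mean(cs,0)); 
print('yaw long',np.degrees(np.arctan2(*(cs[0]-cs[3])[[1,0]])),np.degrees(np.arctan2(*(cs[1]-cs[2])[[1,0]])),np.linalg.norm(cs[0]-cs[3]),np.linalg.norm(cs[0]-cs[1]))
fr=[b('frame',x,y,(230,120),5,.018) for x,y in[(502,80),(672,80),(663,328),(500,322)]]
b('large',373,200,(230,120),5,.018);b('small',162,197,(230,120),5,.018)
print(np.mean(fr,0))
T=[b('tray',x,y,(230,120),5,.02) for x,y in[(50,28),(698,47),(40,352)]]
print('tray yaw',np.degrees(np.arctan2(*(T[0]-T[1])[[1,0]]))-90,np.linalg.norm(T[0]-T[1]),np.linalg.norm(T[0]-T[2]))
# overlays
def ov(n,bucket,lid,jar,boxc,boxyaw,ring,tyaw,standyaw,out):
    im=cv2.imread(f'pics/{n}0.png'); im=cv2.resize(im,None,fx=4,fy=4,interpolation=cv2.INTER_CUBIC)
    def pl(pts,col=(0,255,0)):
        q=np.array([proj(n,p)*4+1.5 for p in pts]); cv2.polylines(im,[np.int32(np.round(q))],True,col,1)
    def circ(c,r,z): pl([(c[0]+r*np.cos(t),c[1]+r*np.sin(t),z) for t in np.linspace(0,6.28,60)])
    def rect(c,w,h,yaw,z):
        y=np.radians(yaw);ex=np.array([np.cos(y),np.sin(y)]);ey=np.array([-ex[1],ex[0]])
        pl([(*(np.array(c)+a*w/2*ex+bb*h/2*ey),z) for a,bb in((1,1),(1,-1),(-1,-1),(-1,1))])
    circ(bucket,.03,.1335);circ(bucket,.03,.0435);rect(bucket,.07,.1,standyaw,.01);circ(lid,.033,.013);circ(lid,.011,.043)
    circ(jar,.0235,.075);circ(jar,.022,0);rect(boxc,.096,.056,boxyaw,.06);rect(boxc,.096,.056,boxyaw,0)
    y=np.radians(tyaw);ey=np.array([-np.sin(y),np.cos(y)])
    circ(ring,.039,.018);circ(ring,.043,.018);circ(np.array(ring)+.105*ey,.029,.018);rect(np.array(ring)-.105*ey,.12,.08,tyaw,.018);rect(ring,.16,.32,tyaw,.02)
    return im
import json
E
```

```text
bucket rim [ 0.5559 -0.3429  0.1335]
stand TL [ 0.5756 -0.2856  0.01  ]
stand BL [ 0.5096 -0.3051  0.01  ]
BR [ 0.5354 -0.3993  0.01  ]
yaw from left edge 16.44272486183159 len 0.06879923710850355
yaw from bottom 15.29102705357802
lid disc [ 0.3931 -0.3137  0.013 ]
knob [ 0.3936 -0.3112  0.035 ]
jar [ 0.4278 -0.106   0.075 ]
purp1 [ 0.4469 -0.017   0.075 ]
purp2 [ 0.3495 -0.1404  0.075 ]
box [0.6098 0.34   0.06  ]
box [0.5913 0.2864 0.06  ]
box [0.5035 0.3221 0.06  ]
box [0.523  0.3736 0.06  ]
[0.55690875 0.33052463 0.06      ]
yaw long -21.206155879659853 -22.112705504920473 0.09303441562683472 0.05664448570621399
frame [ 0.6684 -0.0338  0.018 ]
frame [ 0.6692 -0.1172  0.018 ]
frame [ 0.5469 -0.1127  0.018 ]
frame [ 0.5493 -0.0332  0.018 ]
large [0.6086 0.029  0.018 ]
small [0.6092 0.1317 0.018 ]
[ 0.60842375 -0.07421626  0.018     ]
tray [0.6917 0.1872 0.02  ]
tray [ 0.6852 -0.1298  0.02  ]
tray [0.5329 0.1894 0.02  ]
tray yaw -1.1597472293122877 0.317032664723312 0.1588032045890635
```

```bash
cat > ov.py <<'E'
from h import *
def ov(n,bucket=(.556,-.343),lid=(.393,-.313),jar=(.428,-.106),boxc=(.557,.3305),boxyaw=-21.7,ring=(.6086,.0292),tyaw=-1,standyaw=16):
    im=cv2.imread(f'pics/{n}0.png'); im=cv2.resize(im,None,fx=4,fy=4,interpolation=cv2.INTER_CUBIC)
    def pl(pts,col=(0,255,0)):
        q=np.array([proj(n,p)*4+1.5 for p in pts]); cv2.polylines(im,[np.int32(np.round(q))],True,col,1)
    def circ(c,r,z): pl([(c[0]+r*np.cos(t),c[1]+r*np.sin(t),z) for t in np.linspace(0,6.28,60)])
    def rect(c,w,h,yaw,z):
        y=np.radians(yaw);ex=np.array([np.cos(y),np.sin(y)]);ey=np.array([-ex[1],ex[0]])
        pl([(*(np.array(c)+a*w/2*ex+bb*h/2*ey),z) for a,bb in((1,1),(1,-1),(-1,-1),(-1,1))])
    circ(bucket,.03,.1335);circ(bucket,.03,.0435);rect(bucket,.07,.1,standyaw,.01);circ(lid,.033,.013);circ(lid,.011,.043)
    circ(jar,.0235,.075);circ(jar,.022,0);rect(boxc,.096,.056,boxyaw,.06);rect(boxc,.096,.056,boxyaw,0)
    y=np.radians(tyaw);ey=np.array([-np.sin(y),np.cos(y)])
    circ(ring,.039,.018);circ(ring,.043,.018);circ(np.array(ring)+.105*ey,.029,.018);rect(np.array(ring)-.105*ey,.12,.08,tyaw,.018);rect(ring,.16,.32,tyaw,.02)
    return im
if __name__=='__main__':
    t=ov('top');s=ov('scene')
    cv2.imwrite('pics/o1.png',t[460:1100,900:1580][::1]) ; cv2.imwrite('pics/o2.png',s[660:1160,500:1300])
    cv2.imwrite('pics/o3.png',s[660:1160,1000:1800]); cv2.imwrite('pics/o4.png',np.hstack([t[600:1100,600:980],t[600:1100,1660:2080]]))
E
python3 ov.py
```

```text
(no output)
```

View pics/o1.png

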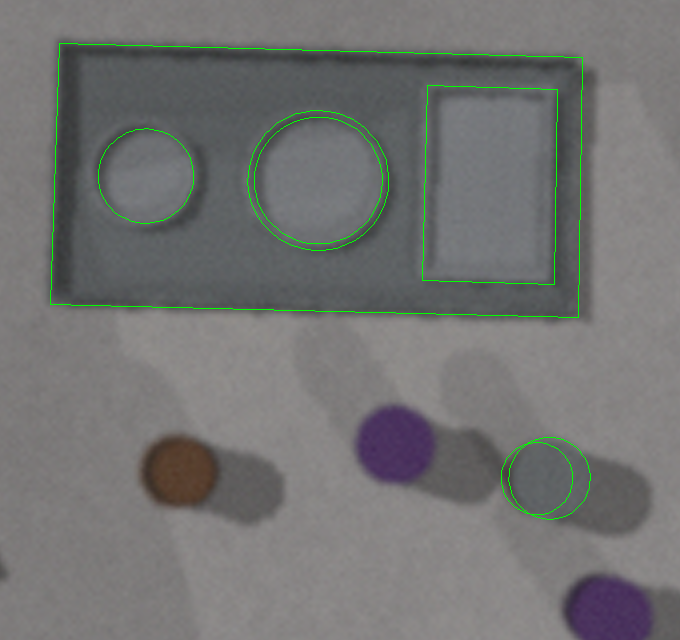

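View pics/o2.png

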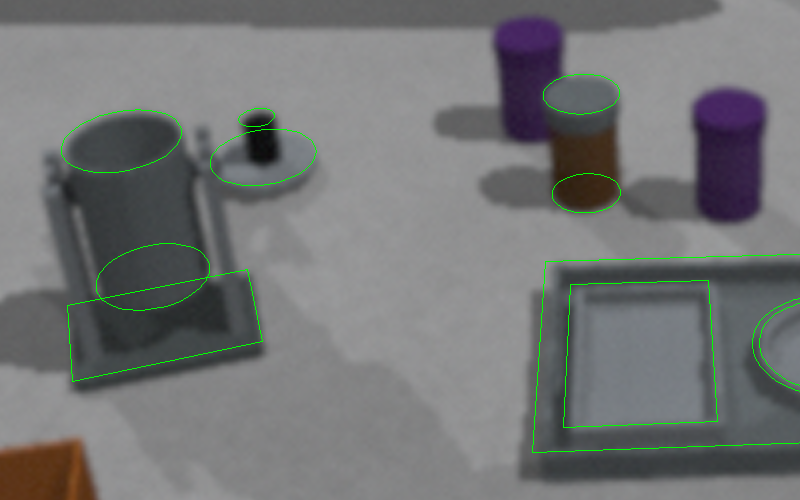

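View pics/o3.png

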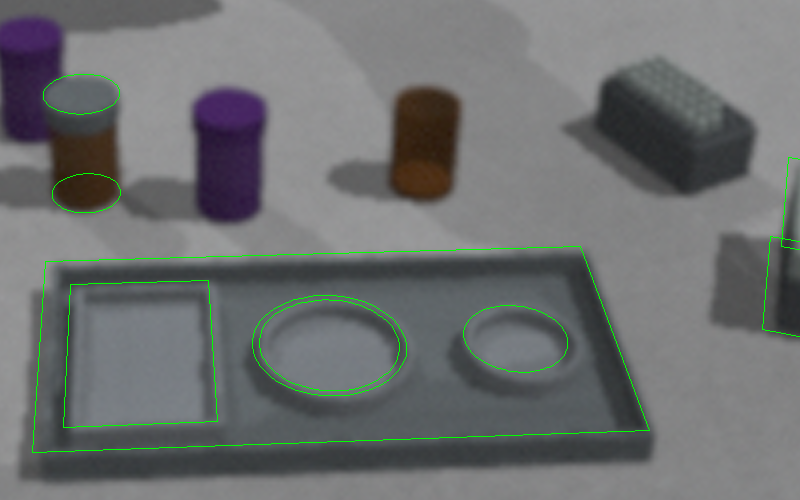

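View pics/o4.png

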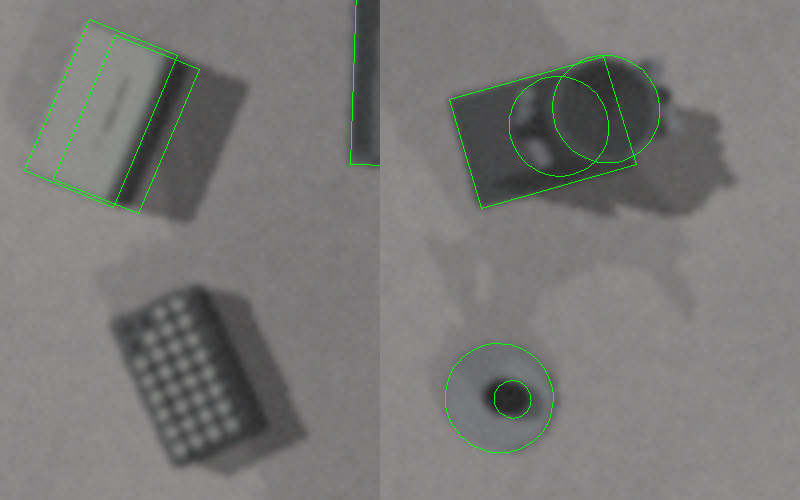

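The overlays fit both views within about 2 mm, so I have the poses. Next I'll work out the first move, to above the bucket.

```bash
python3 -c "
from h import *
plan((.557,-.343,.21),106)"
```

```text
t 1.1 pos [ 0.2422 -0.5215  0.2313] psi 24.9 tilt z [-0. -0. -1.] gap 0.0857 F [-0.5  0.5  0.4] j [-1.28  0.31  0.05  1.3  -0.    1.43]
MOVE dxyz [360.7 -29.3  21.3] wz -81.1
```

apply_moves(
  rows=[
    {"dx": 36, "dy": -3, "dz": 2, "wz": -8, "jaw": 0},
    {"dx": 72, "dy": -6, "dz": 4, "wz": -16, "jaw": 0},
    {"dx": 108, "dy": -9, "dz": 6, "wz": -24, "jaw": 0},
    {"dx": 144, "dy": -12, "dz": 8, "wz": -32, "jaw": 0},
    {"dx": 180, "dy": -15, "dz": 10, "wz": -40, "jaw": 0},
    {"dx": 216, "dy": -18, "dz": 12, "wz": -48, "jaw": 0},
    {"dx": 252, "dy": -21, "dz": 14, "wz": -56, "jaw": 0},
    {"dx": 288, "dy": -24, "dz": 16, "wz": -64, "jaw": 0},
    {"dx": 324, "dy": -26, "dz": 18, "wz": -72, "jaw": 0},
    {"dx": 355, "dy": -29, "dz": 20, "wz": -80, "jaw": 0},
  ],
  squeeze=30,
)

```text
invalid input at $.rows[0]: expected keys wx, wy, wz, dx, dy, dz, jaw
```

```bash
python3 -c "
from h import *
plan((.557,-.343,.21),106)
cv2.imwrite('pics/top1.png',optics.snapshot('top'));cv2.imwrite('pics/sc1.png',cv2.resize(optics.snapshot('scene')[100:300,80:280],None,fx=3,fy=3))"
```

```text
t 1.1 pos [ 0.2422 -0.5215  0.2313] psi 24.9 tilt z [-0. -0. -1.] gap 0.0857 F [-0.5  0.5  0.4] j [-1.28  0.31  0.05  1.3  -0.    1.43]
MOVE dxyz [360.7 -29.3  21.3] wz -81.1
```

View pics/sc1.png

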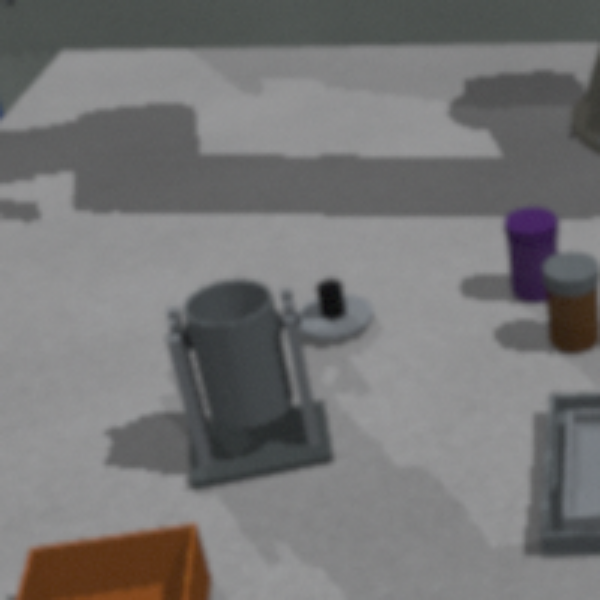

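The move was refused because every row needs all seven keys, so nothing has moved and the view is unchanged: bucket at crop (235,350).

apply_moves(
  rows=[
    {"wx": 0, "wy": 0, "dx": 36, "dy": -3, "dz": 2, "wz": -8, "jaw": 0},
    {"wx": 0, "wy": 0, "dx": 72, "dy": -6, "dz": 4, "wz": -16, "jaw": 0},
    {"wx": 0, "wy": 0, "dx": 108, "dy": -9, "dz": 6, "wz": -24, "jaw": 0},
    {"wx": 0, "wy": 0, "dx": 144, "dy": -12, "dz": 8, "wz": -32, "jaw": 0},
    {"wx": 0, "wy": 0, "dx": 180, "dy": -15, "dz": 10, "wz": -40, "jaw": 0},
    {"wx": 0, "wy": 0, "dx": 216, "dy": -18, "dz": 12, "wz": -48, "jaw": 0},
    {"wx": 0, "wy": 0, "dx": 252, "dy": -21, "dz": 14, "wz": -56, "jaw": 0},
    {"wx": 0, "wy": 0, "dx": 288, "dy": -24, "dz": 16, "wz": -64, "jaw": 0},
    {"wx": 0, "wy": 0, "dx": 324, "dy": -26, "dz": 18, "wz": -72, "jaw": 0},
    {"wx": 0, "wy": 0, "dx": 355, "dy": -29, "dz": 20, "wz": -80, "jaw": 0},
  ],
  squeeze=30,
)

```text
time: 2.2
position: [0.5535, -0.3447, 0.2112]
tool_rot: [0.607, 0.795, 0.0, 0.0]
wrist_force: [0.6, -0.3, -0.2]
finger_gap: 0.0852
```

```bash
python3 -c "
from h import *
plan((.557,-.343,.18),106)
cv2.imwrite('pics/sc1b.png',cv2.resize(optics.snapshot('scene')[100:300,80:280],None,fx=3,fy=3))"
```

```text
t 2.2 pos [ 0.5535 -0.3447  0.2112] psi 105.3 tilt z [ 0. -0. -1.] gap 0.0852 F [ 0.6 -0.3 -0.2] j [-0.68  0.47  0.23  1.33  0.    0.62]
MOVE dxyz [ 0.7  3.8 31.2] wz -0.7
```

View pics/sc1b.png

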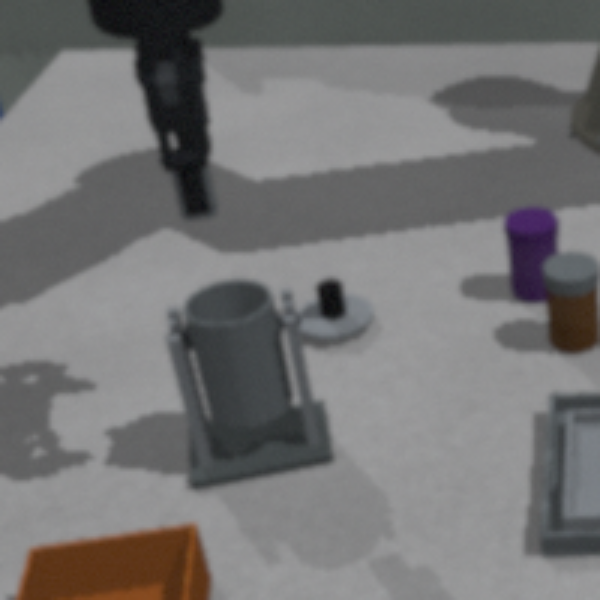

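The gripper is above the bucket with its fingertips near crop (198,210). Now I'll centre over it and descend.

apply_moves(
  rows=[
    {"wx": 0, "wy": 0, "wz": -0.7, "dx": 1, "dy": 4, "dz": 10, "jaw": 0},
    {"wx": 0, "wy": 0, "wz": -0.7, "dx": 1, "dy": 4, "dz": 28, "jaw": 0},
    {"wx": 0, "wy": 0, "wz": -0.7, "dx": 1, "dy": 4, "dz": 48, "jaw": 0},
    {"wx": 0, "wy": 0, "wz": -0.7, "dx": 1, "dy": 4, "dz": 66, "jaw": 0},
    {"wx": 0, "wy": 0, "wz": -0.7, "dx": 1, "dy": 4, "dz": 82, "jaw": 0},
    {"wx": 0, "wy": 0, "wz": -0.7, "dx": 1, "dy": 4, "dz": 94, "jaw": 0},
    {"wx": 0, "wy": 0, "wz": -0.7, "dx": 1, "dy": 4, "dz": 102, "jaw": 0},
    {"wx": 0, "wy": 0, "wz": -0.7, "dx": 1, "dy": 4, "dz": 106, "jaw": 0},
    {"wx": 0, "wy": 0, "wz": -0.7, "dx": 1, "dy": 4, "dz": 106, "jaw": 0},
    {"wx": 0, "wy": 0, "wz": -0.7, "dx": 1, "dy": 4, "dz": 106, "jaw": 0},
  ],
  squeeze=30,
)

```text
time: 3.25
position: [0.5559, -0.3441, 0.106]
tool_rot: [0.605, 0.797, -0.0, 0.001]
wrist_force: [0.8, -0.0, -0.6]
finger_gap: 0.0853
```

```bash
python3 -c "
from h import *
plan((.557,-.343,.105),106)
cv2.imwrite('pics/sc2.png',cv2.resize(optics.snapshot('scene')[150:280,90:250],None,fx=5,fy=5)[:600])"
```

```text
t 3.25 pos [ 0.5559 -0.3441  0.106 ] psi 105.6 tilt z [ 0.001 -0.001 -1.   ] gap 0.0853 F [ 0.8 -0.  -0.6] j [-0.68  0.52  0.05  1.1  -0.    0.62]
MOVE dxyz [0.7 1.4 1. ] wz -0.4
```

View pics/sc2.png

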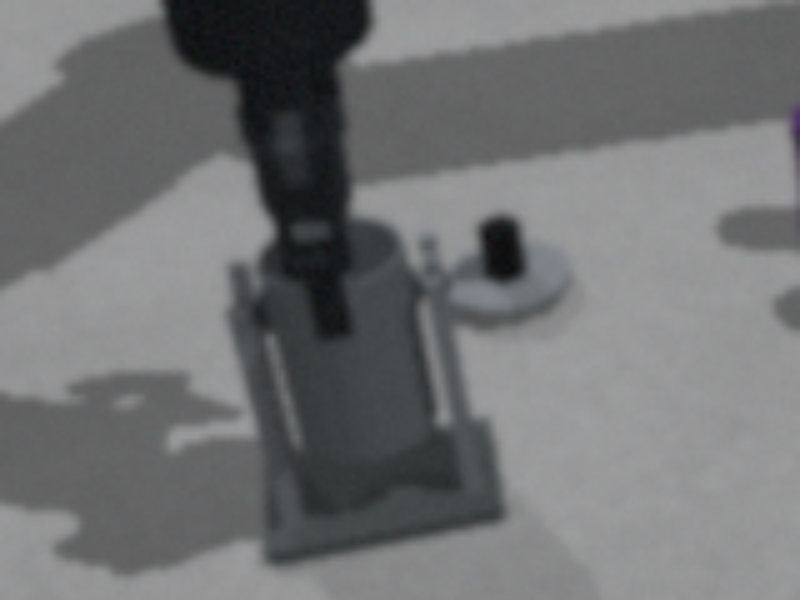

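The front finger stands clear in front of the bucket wall at crop (330,310), and the plates are clear too. Closing now.

apply_moves(
  rows=[
    {"wx": 0, "wy": 0, "wz": 0, "dx": 0, "dy": 1, "dz": 1, "jaw": 0.15},
    {"wx": 0, "wy": 0, "wz": 0, "dx": 0, "dy": 1, "dz": 1, "jaw": 0.25},
    {"wx": 0, "wy": 0, "wz": 0, "dx": 0, "dy": 1, "dz": 1, "jaw": 0.35},
    {"wx": 0, "wy": 0, "wz": 0, "dx": 0, "dy": 1, "dz": 1, "jaw": 0.45},
    {"wx": 0, "wy": 0, "wz": 0, "dx": 0, "dy": 1, "dz": 1, "jaw": 0.6},
    {"wx": 0, "wy": 0, "wz": 0, "dx": 0, "dy": 1, "dz": 1, "jaw": 0.8},
    {"wx": 0, "wy": 0, "wz": 0, "dx": 0, "dy": 1, "dz": 1, "jaw": 1},
    {"wx": 0, "wy": 0, "wz": 0, "dx": 0, "dy": 1, "dz": 1, "jaw": 1},
  ],
  squeeze=45,
)

```text
time: 4.1
position: [0.5569, -0.3436, 0.1049]
tool_rot: [0.605, 0.797, 0.0, 0.001]
wrist_force: [0.8, 1.8, 5.3]
finger_gap: 0.0577
```

```bash
python3 -c "
from h import *
plan((.557,-.343,.105),106)
cv2.imwrite('pics/sc3.png',cv2.resize(optics.snapshot('scene')[150:280,90:250],None,fx=5,fy=5)[:600])"
```

```text
t 4.1 pos [ 0.5569 -0.3436  0.1049] psi 105.6 tilt z [ 0.001 -0.001 -1.   ] gap 0.0577 F [0.8 1.8 5.3] j [-0.68  0.52  0.05  1.1   0.    0.62]
MOVE dxyz [ 0.6  0.2 -0.1] wz -0.4
```

View pics/sc3.png

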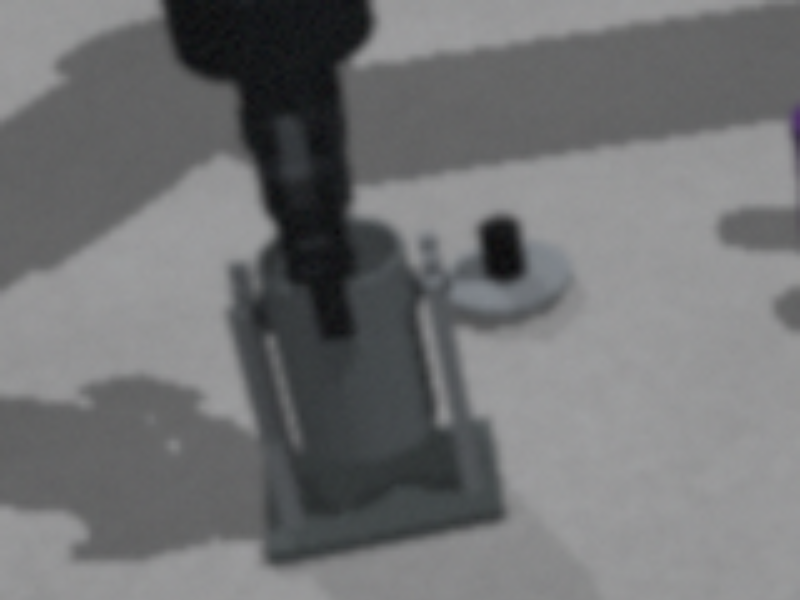

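The grip closed at 58 mm with the bucket still upright. Lifting straight up.

apply_moves(
  rows=[
    {"wx": 0, "wy": 0, "wz": 0, "dx": 0, "dy": 0, "dz": -4, "jaw": 1},
    {"wx": 0, "wy": 0, "wz": 0, "dx": 0, "dy": 0, "dz": -10, "jaw": 1},
    {"wx": 0, "wy": 0, "wz": 0, "dx": 0, "dy": 0, "dz": -18, "jaw": 1},
    {"wx": 0, "wy": 0, "wz": 0, "dx": 0, "dy": 0, "dz": -28, "jaw": 1},
    {"wx": 0, "wy": 0, "wz": 0, "dx": 0, "dy": 0, "dz": -40, "jaw": 1},
    {"wx": 0, "wy": 0, "wz": 0, "dx": 0, "dy": 0, "dz": -52, "jaw": 1},
    {"wx": 0, "wy": 0, "wz": 0, "dx": 0, "dy": 0, "dz": -62, "jaw": 1},
    {"wx": 0, "wy": 0, "wz": 0, "dx": 0, "dy": 0, "dz": -68, "jaw": 1},
    {"wx": 0, "wy": 0, "wz": 0, "dx": 0, "dy": 0, "dz": -70, "jaw": 1},
  ],
  squeeze=45,
)

```text
time: 5.05
position: [0.5569, -0.3438, 0.1756]
tool_rot: [0.605, 0.797, -0.0, 0.001]
wrist_force: [1.3, 0.7, -3.4]
finger_gap: 0.058
```

```bash
python3 -c "
from h import *
plan((.610,.029,.175),179)
cv2.imwrite('pics/sc4.png',cv2.resize(optics.snapshot('scene')[130:280,80:240],None,fx=4,fy=4)[:600])"
```

```text
t 5.05 pos [ 0.5569 -0.3438  0.1756] psi 105.6 tilt z [ 0.001 -0.001 -1.   ] gap 0.0580 F [ 1.3  0.7 -3.4] j [-0.68  0.49  0.17  1.25 -0.    0.62]
MOVE dxyz [3.448e+02 1.514e+02 2.000e-01] wz -73.4
```

View pics/sc4.png

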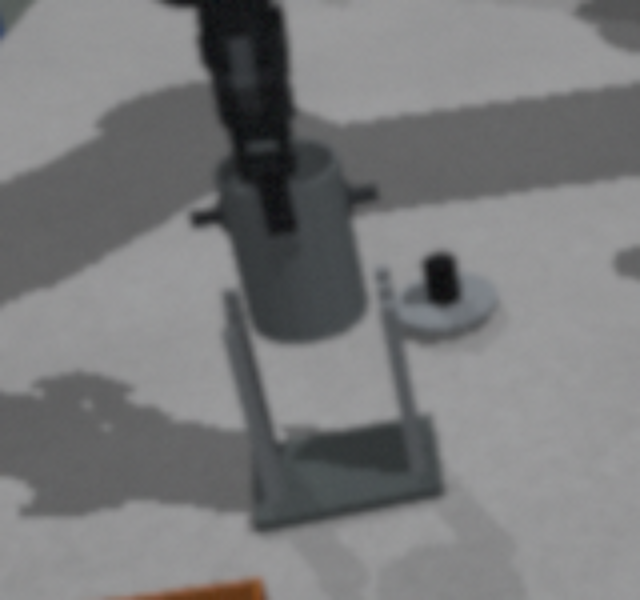

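The bucket hangs upright at crop (290,250) with its pins clear. Its underside is still lower than the plate tops, so I'll raise it 30 mm more before moving across.

apply_moves(
  rows=[
    {"wx": 0, "wy": 0, "wz": 0, "dx": 0, "dy": 0, "dz": -10, "jaw": 1},
    {"wx": 0, "wy": 0, "wz": 0, "dx": 0, "dy": 0, "dz": -22, "jaw": 1},
    {"wx": 0, "wy": 0, "wz": -3, "dx": 5, "dy": 2, "dz": -30, "jaw": 1},
    {"wx": 0, "wy": 0, "wz": -8, "dx": 18, "dy": 8, "dz": -35, "jaw": 1},
    {"wx": 0, "wy": 0, "wz": -14, "dx": 40, "dy": 18, "dz": -35, "jaw": 1},
    {"wx": 0, "wy": 0, "wz": -21, "dx": 68, "dy": 30, "dz": -35, "jaw": 1},
    {"wx": 0, "wy": 0, "wz": -28, "dx": 98, "dy": 43, "dz": -35, "jaw": 1},
    {"wx": 0, "wy": 0, "wz": -35, "dx": 130, "dy": 57, "dz": -35, "jaw": 1},
    {"wx": 0, "wy": 0, "wz": -42, "dx": 162, "dy": 71, "dz": -35, "jaw": 1},
    {"wx": 0, "wy": 0, "wz": -49, "dx": 194, "dy": 85, "dz": -35, "jaw": 1},
  ],
  squeeze=45,
)

```text
time: 6.1
position: [0.5865, -0.1325, 0.2103]
tool_rot: [0.217, 0.976, -0.0, 0.0]
wrist_force: [0.2, -0.7, -2.4]
finger_gap: 0.0574
```

```bash
python3 -c "
from h import *
plan((.610,.029,.175),179)"
```

```text
t 6.1 pos [ 0.5865 -0.1325  0.2103] psi 154.9 tilt z [ 0.001 -0.    -1.   ] gap 0.0574 F [ 0.2 -0.7 -2.4] j [-0.36  0.37  0.08  1.28 -0.    0.08]
MOVE dxyz [ 47.3 156.2  35.2] wz -24.1
```

apply_moves(
  rows=[
    {"wx": 0, "wy": 0, "wz": -4, "dx": 9, "dy": 30, "dz": 0, "jaw": 1},
    {"wx": 0, "wy": 0, "wz": -10, "dx": 20, "dy": 66, "dz": 5, "jaw": 1},
    {"wx": 0, "wy": 0, "wz": -16, "dx": 30, "dy": 100, "dz": 15, "jaw": 1},
    {"wx": 0, "wy": 0, "wz": -21, "dx": 39, "dy": 130, "dz": 30, "jaw": 1},
    {"wx": 0, "wy": 0, "wz": -24, "dx": 45, "dy": 149, "dz": 48, "jaw": 1},
    {"wx": 0, "wy": 0, "wz": -24, "dx": 47, "dy": 156, "dz": 65, "jaw": 1},
    {"wx": 0, "wy": 0, "wz": -24, "dx": 47, "dy": 156, "dz": 80, "jaw": 1},
    {"wx": 0, "wy": 0, "wz": -24, "dx": 47, "dy": 156, "dz": 90, "jaw": 1},
    {"wx": 0, "wy": 0, "wz": -24, "dx": 47, "dy": 156, "dz": 95, "jaw": 1},
    {"wx": 0, "wy": 0, "wz": -24, "dx": 47, "dy": 156, "dz": 96, "jaw": 1},
  ],
  squeeze=45,
)

```text
time: 7.1
position: [0.6106, 0.027, 0.1132]
tool_rot: [0.012, 1.0, -0.0, -0.0]
wrist_force: [0.5, 0.6, -2.6]
finger_gap: 0.0579
```

```bash
python3 -c "
from h import *
plan((.610,.029,.070),179)
a=cv2.resize(optics.snapshot('scene')[170:300,250:420],None,fx=4,fy=4);b=cv2.resize(optics.snapshot('top')[110:240,240:390],None,fx=4,fy=4)
cv2.imwrite('pics/sc5.png',a);cv2.imwrite('pics/t5.png',b)"
```

```text
t 7.1 pos [0.6106 0.027  0.1132] psi 178.6 tilt z [-0. -0. -1.] gap 0.0579 F [ 0.5  0.6 -2.6] j [-0.09  0.44 -0.06  1.07 -0.   -0.06]
MOVE dxyz [ 0.6  2.  43.2] wz -0.4
```

View pics/sc5.png

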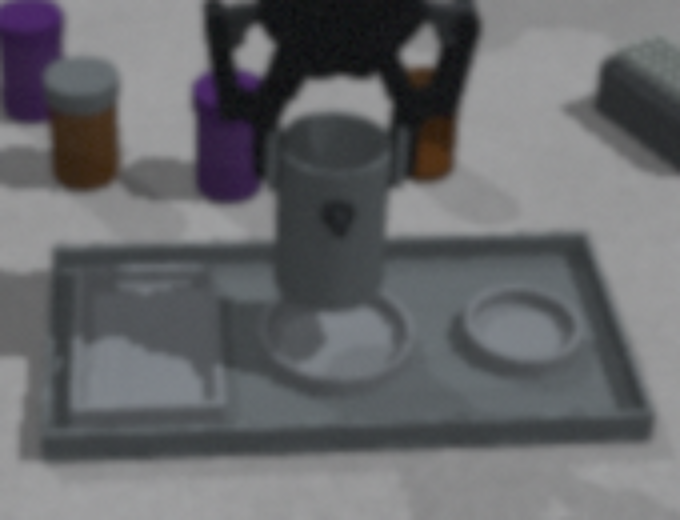

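View pics/t5.png

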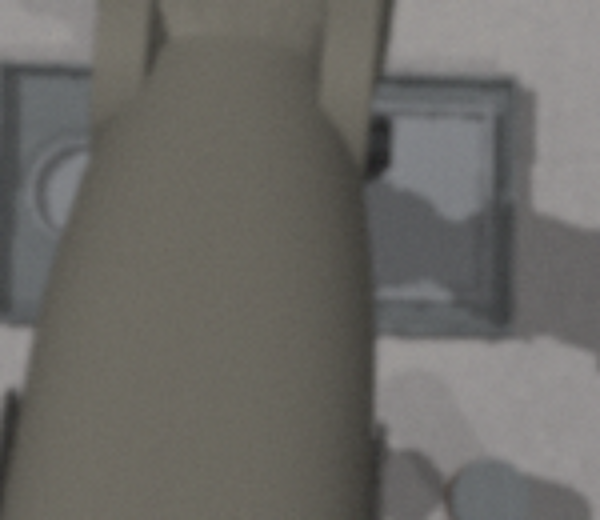

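The bucket is upright above the large ring, with its bottom near crop (330,295). I'll check its position against projection.

```bash
python3 -c "
from h import *
for x,y,z in [(.6106,.027,.0515),(.6106,.027,.1415),(.6106,.027,.105)]:
    pts=np.array([(proj('scene',(x+.03*np.cos(t),y+.03*np.sin(t),z))-[250,170])*4+1.5 for t in np.linspace(0,6.28,90)]); print(np.round(pts.min(0)),np.round(pts.max(0)))
"
```

```text
[273. 245.] [383. 314.]
[276. 110.] [393. 175.]
[275. 166.] [389. 233.]
```

It matches. Lowering.

apply_moves(
  rows=[
    {"wx": 0, "wy": 0, "wz": 0, "dx": 1, "dy": 2, "dz": 6, "jaw": 1},
    {"wx": 0, "wy": 0, "wz": 0, "dx": 1, "dy": 2, "dz": 14, "jaw": 1},
    {"wx": 0, "wy": 0, "wz": 0, "dx": 1, "dy": 2, "dz": 23, "jaw": 1},
    {"wx": 0, "wy": 0, "wz": 0, "dx": 1, "dy": 2, "dz": 31, "jaw": 1},
    {"wx": 0, "wy": 0, "wz": 0, "dx": 1, "dy": 2, "dz": 37, "jaw": 1},
    {"wx": 0, "wy": 0, "wz": 0, "dx": 1, "dy": 2, "dz": 41, "jaw": 1},
    {"wx": 0, "wy": 0, "wz": 0, "dx": 1, "dy": 2, "dz": 43, "jaw": 1},
    {"wx": 0, "wy": 0, "wz": 0, "dx": 1, "dy": 2, "dz": 43, "jaw": 1},
  ],
  squeeze=45,
)

```text
time: 8.0
position: [0.6096, 0.0294, 0.07]
tool_rot: [0.012, 1.0, -0.0, -0.0]
wrist_force: [0.3, -0.1, -3.1]
finger_gap: 0.0573
```

```bash
python3 -c "
from h import *
plan((.610,.029,.0675),179)"
```

```text
t 8.0 pos [0.6096 0.0294 0.07  ] psi 178.6 tilt z [-0. -0. -1.] gap 0.0573 F [ 0.3 -0.1 -3.1] j [-0.08  0.47 -0.13  0.97 -0.   -0.06]
MOVE dxyz [-0.5 -0.4  2.5] wz -0.4
```

apply_moves(
  rows=[
    {"wx": 0, "wy": 0, "wz": 0, "dx": 0, "dy": 0, "dz": 1, "jaw": 1},
    {"wx": 0, "wy": 0, "wz": 0, "dx": 0, "dy": 0, "dz": 2, "jaw": 1},
    {"wx": 0, "wy": 0, "wz": 0, "dx": 0, "dy": 0, "dz": 2, "jaw": 1},
  ],
  squeeze=45,
)

```text
time: 8.3
position: [0.61, 0.0293, 0.0686]
tool_rot: [0.012, 1.0, -0.0, 0.0]
wrist_force: [0.5, 0.6, -1.2]
finger_gap: 0.0577
```

It has touched: the load dropped to 1.2 N at the expected height. Releasing.

apply_moves(
  rows=[
    {"wx": 0, "wy": 0, "wz": 0, "dx": 0, "dy": 0, "dz": 1, "jaw": 0.3},
    {"wx": 0, "wy": 0, "wz": 0, "dx": 0, "dy": 0, "dz": 1, "jaw": 0.2},
    {"wx": 0, "wy": 0, "wz": 0, "dx": 0, "dy": 0, "dz": 1, "jaw": 0.1},
    {"wx": 0, "wy": 0, "wz": 0, "dx": 0, "dy": 0, "dz": 0, "jaw": 0},
    {"wx": 0, "wy": 0, "wz": 0, "dx": 0, "dy": 0, "dz": 0, "jaw": 0},
  ],
  squeeze=45,
)

```text
time: 8.8
position: [0.6099, 0.0294, 0.0686]
tool_rot: [0.012, 1.0, -0.0, 0.0]
wrist_force: [0.1, 0.2, 0.2]
finger_gap: 0.0855
```

apply_moves(
  rows=[
    {"wx": 0, "wy": 0, "wz": 0, "dx": 0, "dy": 0, "dz": -10, "jaw": 0},
    {"wx": 0, "wy": 0, "wz": 0, "dx": 0, "dy": 0, "dz": -30, "jaw": 0},
    {"wx": 0, "wy": 0, "wz": 0, "dx": 0, "dy": 0, "dz": -60, "jaw": 0},
    {"wx": 0, "wy": 0, "wz": 0, "dx": 0, "dy": 0, "dz": -85, "jaw": 0},
    {"wx": 0, "wy": 0, "wz": 0, "dx": 0, "dy": 0, "dz": -100, "jaw": 0},
  ],
  squeeze=45,
)

```text
time: 9.3
position: [0.6108, 0.0293, 0.1716]
tool_rot: [0.012, 1.0, -0.0, 0.002]
wrist_force: [0.4, 0.3, 0.2]
finger_gap: 0.0856
```

```bash
python3 -c "
from h import *
plan((.394,-.3125,.13),126)
a=cv2.resize(optics.snapshot('scene')[170:300,250:420],None,fx=4,fy=4)
cv2.imwrite('pics/sc6.png',a)"
```

```text
t 9.3 pos [0.6108 0.0293 0.1716] psi 178.6 tilt z [ 0.004 -0.    -1.   ] gap 0.0856 F [0.4 0.3 0.2] j [-0.08  0.4   0.03  1.19 -0.   -0.06]
MOVE dxyz [ 208.6 -346.9   40.9] wz 52.6
```

View pics/sc6.png

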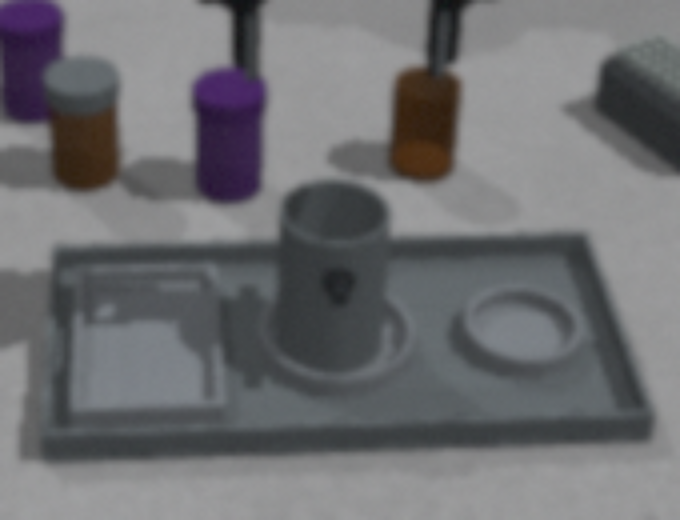

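The bucket stands upright in the large ring, axis near crop (333,280), and seated. Next is the lid.

apply_moves(
  rows=[
    {"wx": 0, "wy": 0, "wz": 4, "dx": 15, "dy": -25, "dz": -10, "jaw": 0},
    {"wx": 0, "wy": 0, "wz": 10, "dx": 39, "dy": -65, "dz": -10, "jaw": 0},
    {"wx": 0, "wy": 0, "wz": 16, "dx": 64, "dy": -107, "dz": -8, "jaw": 0},
    {"wx": 0, "wy": 0, "wz": 22, "dx": 89, "dy": -148, "dz": -5, "jaw": 0},
    {"wx": 0, "wy": 0, "wz": 28, "dx": 114, "dy": -190, "dz": 0, "jaw": 0},
    {"wx": 0, "wy": 0, "wz": 34, "dx": 139, "dy": -231, "dz": 8, "jaw": 0},
    {"wx": 0, "wy": 0, "wz": 40, "dx": 164, "dy": -273, "dz": 16, "jaw": 0},
    {"wx": 0, "wy": 0, "wz": 45, "dx": 187, "dy": -311, "dz": 25, "jaw": 0},
    {"wx": 0, "wy": 0, "wz": 49, "dx": 203, "dy": -337, "dz": 35, "jaw": 0},
    {"wx": 0, "wy": 0, "wz": 50, "dx": 209, "dy": -347, "dz": 41, "jaw": 0},
  ],
  squeeze=40,
)

```text
time: 10.35
position: [0.3906, -0.3145, 0.1267]
tool_rot: [0.436, 0.9, -0.0, -0.0]
wrist_force: [-0.3, -0.6, -0.1]
finger_gap: 0.0854
```

```bash
python3 -c "
from h import *
plan((.394,-.3125,.018),128)"
```

```text
t 10.35 pos [ 0.3906 -0.3145  0.1267] psi 128.3 tilt z [-0. -0. -1.] gap 0.0854 F [-0.3 -0.6 -0.1] j [-0.84  0.23 -0.33  1.01 -0.    0.06]
MOVE dxyz [ -0.6   4.  108.7] wz 0.3
```

apply_moves(
  rows=[
    {"wx": 0, "wy": 0, "wz": 0, "dx": -1, "dy": 4, "dz": 10, "jaw": 0},
    {"wx": 0, "wy": 0, "wz": 0, "dx": -1, "dy": 4, "dz": 28, "jaw": 0},
    {"wx": 0, "wy": 0, "wz": 0, "dx": -1, "dy": 4, "dz": 50, "jaw": 0},
    {"wx": 0, "wy": 0, "wz": 0, "dx": -1, "dy": 4, "dz": 70, "jaw": 0},
    {"wx": 0, "wy": 0, "wz": 0, "dx": -1, "dy": 4, "dz": 87, "jaw": 0},
    {"wx": 0, "wy": 0, "wz": 0, "dx": -1, "dy": 4, "dz": 99, "jaw": 0},
    {"wx": 0, "wy": 0, "wz": 0, "dx": -1, "dy": 4, "dz": 105, "jaw": 0},
    {"wx": 0, "wy": 0, "wz": 0, "dx": -1, "dy": 4, "dz": 107, "jaw": 0},
    {"wx": 0, "wy": 0, "wz": 0, "dx": -1, "dy": 4, "dz": 107, "jaw": 0},
  ],
  squeeze=40,
)

```text
time: 11.25
position: [0.3965, -0.3106, 0.0205]
tool_rot: [0.433, 0.901, -0.0, 0.0]
wrist_force: [-0.2, 0.5, 1.0]
finger_gap: 0.0853
```

```bash
python3 -c "
from h import *
plan((.394,-.3125,.018),128)
a=cv2.resize(optics.snapshot('scene')[150:250,130:260],None,fx=6,fy=6)
cv2.imwrite('pics/sc7.png',a)"
```

```text
t 11.25 pos [ 0.3965 -0.3106  0.0205] psi 128.7 tilt z [ 0. -0. -1.] gap 0.0853 F [-0.2  0.5  1. ] j [-0.82  0.35 -0.47  0.76  0.    0.07]
MOVE dxyz [ 0.1 -3.1  2.5] wz 0.7
```

View pics/sc7.png

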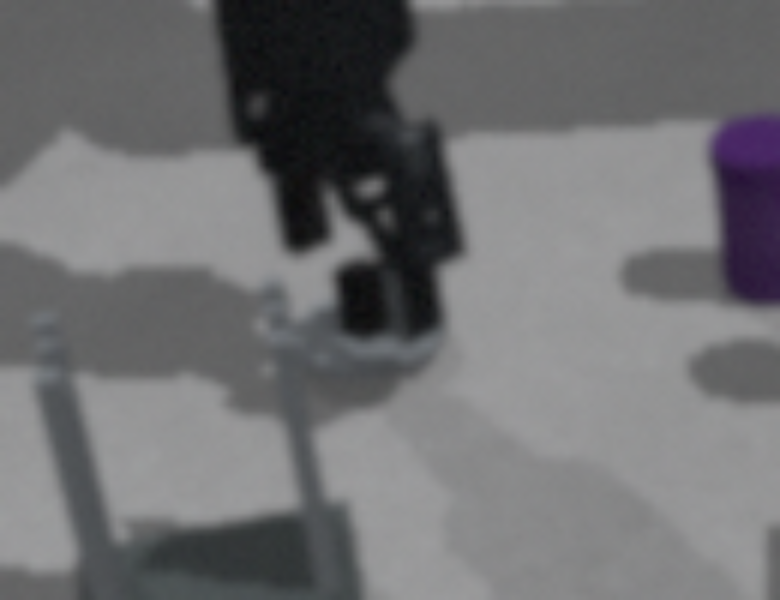

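The fingers straddle the knob at crop (362,300). Centring and closing.

apply_moves(
  rows=[
    {"wx": 0, "wy": 0, "wz": 0, "dx": 0, "dy": -3, "dz": 1, "jaw": 0.2},
    {"wx": 0, "wy": 0, "wz": 0, "dx": 0, "dy": -3, "dz": 1, "jaw": 0.4},
    {"wx": 0, "wy": 0, "wz": 0, "dx": 0, "dy": -3, "dz": 1, "jaw": 0.55},
    {"wx": 0, "wy": 0, "wz": 0, "dx": 0, "dy": -3, "dz": 1, "jaw": 0.65},
    {"wx": 0, "wy": 0, "wz": 0, "dx": 0, "dy": -3, "dz": 1, "jaw": 0.75},
    {"wx": 0, "wy": 0, "wz": 0, "dx": 0, "dy": -3, "dz": 1, "jaw": 0.85},
    {"wx": 0, "wy": 0, "wz": 0, "dx": 0, "dy": -3, "dz": 1, "jaw": 1},
    {"wx": 0, "wy": 0, "wz": 0, "dx": 0, "dy": -3, "dz": 1, "jaw": 1},
    {"wx": 0, "wy": 0, "wz": 0, "dx": 0, "dy": -3, "dz": 1, "jaw": 1},
  ],
  squeeze=40,
)

```text
time: 12.2
position: [0.3938, -0.3128, 0.0196]
tool_rot: [0.434, 0.901, -0.0, 0.0]
wrist_force: [-1.2, 0.5, 5.4]
finger_gap: 0.0206
```

```bash
python3 -c "
from h import *
plan((.394,-.3125,.018),128)
a=cv2.resize(optics.snapshot('scene')[150:250,130:260],None,fx=6,fy=6)
cv2.imwrite('pics/sc8.png',a)"
```

```text
t 12.2 pos [ 0.3938 -0.3128  0.0196] psi 128.6 tilt z [ 0. -0. -1.] gap 0.0206 F [-1.2  0.5  5.4] j [-0.83  0.35 -0.47  0.75 -0.    0.07]
MOVE dxyz [0.1 0.3 1.6] wz 0.6
```

View pics/sc8.png

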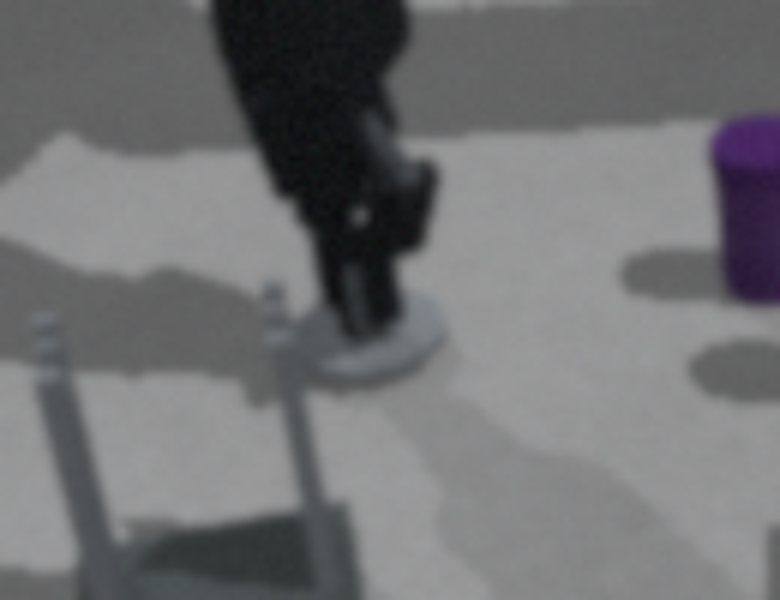

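The knob is held at a 20.6 mm gap. Lifting.

apply_moves(
  rows=[
    {"wx": 0, "wy": 0, "wz": 0, "dx": 0, "dy": 0, "dz": -5, "jaw": 1},
    {"wx": 0, "wy": 0, "wz": 0, "dx": 0, "dy": 0, "dz": -20, "jaw": 1},
    {"wx": 0, "wy": 0, "wz": 0, "dx": 0, "dy": 0, "dz": -45, "jaw": 1},
    {"wx": 0, "wy": 0, "wz": 0, "dx": 0, "dy": 0, "dz": -75, "jaw": 1},
    {"wx": 0, "wy": 0, "wz": 0, "dx": 0, "dy": 0, "dz": -105, "jaw": 1},
    {"wx": 0, "wy": 0, "wz": 0, "dx": 0, "dy": 0, "dz": -130, "jaw": 1},
    {"wx": 0, "wy": 0, "wz": 0, "dx": 0, "dy": 0, "dz": -145, "jaw": 1},
    {"wx": 0, "wy": 0, "wz": 0, "dx": 0, "dy": 0, "dz": -150, "jaw": 1},
  ],
  squeeze=40,
)

```text
time: 13.05
position: [0.3944, -0.3133, 0.171]
tool_rot: [0.434, 0.901, -0.001, 0.001]
wrist_force: [-0.2, 0.0, -1.7]
finger_gap: 0.0205
```

```bash
python3 -c "
from h import *
plan((.610,.0294,.17),174)
a=cv2.resize(optics.snapshot('scene')[120:250,110:270],None,fx=4,fy=4,interpolation=2)
b=cv2.resize(optics.snapshot('top')[120:200,260:350],None,fx=6,fy=6,interpolation=2)
c=np.zeros((520,1180,3),np.uint8);c[:,:640]=a;c[:480,640:]=b
cv2.imwrite('pics/sc9.png',a);cv2.imwrite('pics/t9.png',b)"
```

```text
t 13.05 pos [ 0.3944 -0.3133  0.171 ] psi 128.6 tilt z [ 0.002 -0.002 -1.   ] gap 0.0205 F [-0.2  0.  -1.7] j [-0.83  0.2  -0.25  1.11  0.    0.07]
MOVE dxyz [133.2 382.3   0.7] wz -45.4
```

View pics/sc9.png

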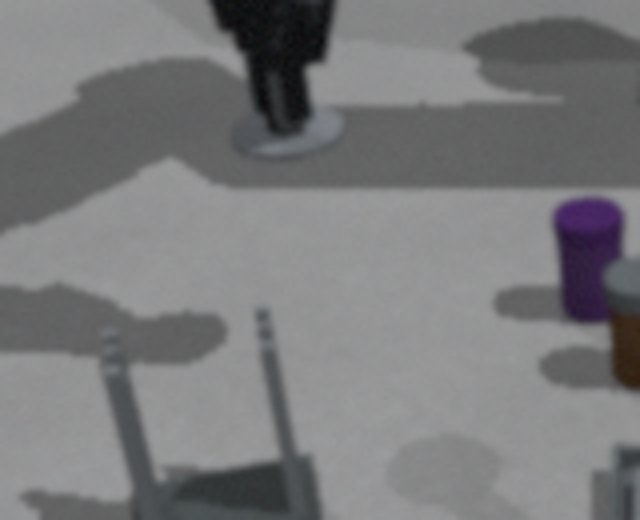

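View pics/t9.png

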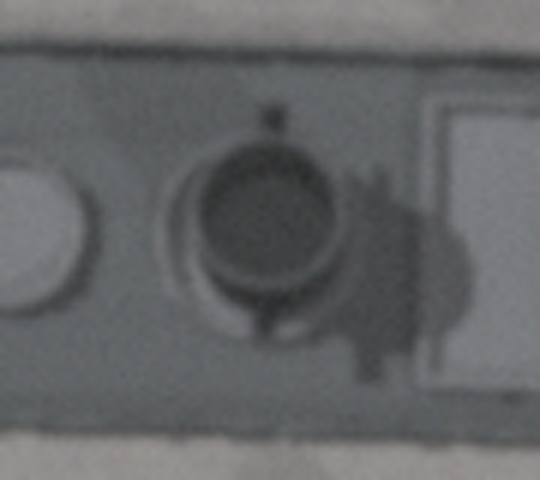

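The lid is held level and the empty bucket is upright in its ring, with the rim centre near top-view pixel (304,155). I'll measure the bucket axis from that.

```bash
python3 -c "
from h import *
p=back('top',(304.25,155.4),.097);print(p)
pts=np.array([proj('scene',(.3944+.033*np.cos(t),-.3133+.033*np.sin(t),.1645)) for t in np.linspace(0,6.28,90)]); pts=(pts-[110,120])*4+1.5;print(pts.min(0),pts.max(0))
print('top ring floor center', )
plan((.610,.0294,.17),174)
"
```

```text
[0.6064943  0.02803878 0.097     ]
[226.81344449 101.72818005] [342.02826872 151.95019623]
top ring floor center
t 13.15 pos [ 0.3939 -0.3128  0.1696] psi 128.6 tilt z [ 0.001 -0.001 -1.   ] gap 0.0206 F [-0.1  0.  -1.8] j [-0.83  0.2  -0.25  1.11 -0.    0.07]
MOVE dxyz [132.5 382.4  -0.5] wz -45.4
```

apply_moves(
  rows=[
    {"wx": 0, "wy": 0, "wz": -3, "dx": 8, "dy": 22, "dz": -3, "jaw": 1},
    {"wx": 0, "wy": 0, "wz": -7, "dx": 20, "dy": 58, "dz": -5, "jaw": 1},
    {"wx": 0, "wy": 0, "wz": -12, "dx": 35, "dy": 100, "dz": -5, "jaw": 1},
    {"wx": 0, "wy": 0, "wz": -17, "dx": 50, "dy": 144, "dz": -5, "jaw": 1},
    {"wx": 0, "wy": 0, "wz": -22, "dx": 65, "dy": 188, "dz": -5, "jaw": 1},
    {"wx": 0, "wy": 0, "wz": -27, "dx": 80, "dy": 232, "dz": -5, "jaw": 1},
    {"wx": 0, "wy": 0, "wz": -33, "dx": 95, "dy": 276, "dz": -5, "jaw": 1},
    {"wx": 0, "wy": 0, "wz": -38, "dx": 110, "dy": 317, "dz": 0, "jaw": 1},
    {"wx": 0, "wy": 0, "wz": -42, "dx": 122, "dy": 352, "dz": 0, "jaw": 1},
    {"wx": 0, "wy": 0, "wz": -45, "dx": 130, "dy": 375, "dz": 0, "jaw": 1},
  ],
  squeeze=40,
)

```text
time: 14.15
position: [0.6056, 0.0257, 0.1669]
tool_rot: [0.053, 0.999, 0.0, -0.002]
wrist_force: [0.1, 0.1, -1.0]
finger_gap: 0.0212
```

```bash
python3 -c "
from h import *
plan((.609,.029,.14),174)
"
```

```text
t 14.15 pos [0.6056 0.0257 0.1669] psi 173.9 tilt z [-0.003  0.001 -1.   ] gap 0.0212 F [ 0.1  0.1 -1. ] j [-0.09  0.4   0.01  1.19  0.    0.02]
MOVE dxyz [-3.1  3.6 26.9] wz -0.1
```

apply_moves(
  rows=[
    {"wx": 0, "wy": 0, "wz": 0, "dx": -3, "dy": 3, "dz": 6, "jaw": 1},
    {"wx": 0, "wy": 0, "wz": 0, "dx": -3, "dy": 3, "dz": 16, "jaw": 1},
    {"wx": 0, "wy": 0, "wz": 0, "dx": -3, "dy": 3, "dz": 24, "jaw": 1},
    {"wx": 0, "wy": 0, "wz": 0, "dx": -3, "dy": 3, "dz": 28, "jaw": 1},
    {"wx": 0, "wy": 0, "wz": 0, "dx": -3, "dy": 3, "dz": 30, "jaw": 1},
    {"wx": 0, "wy": 0, "wz": 0, "dx": -3, "dy": 3, "dz": 30, "jaw": 1},
  ],
  squeeze=40,
)

```text
time: 14.75
position: [0.6085, 0.0248, 0.1391]
tool_rot: [0.056, 0.998, -0.0, -0.0]
wrist_force: [-0.9, -0.4, -1.4]
finger_gap: 0.0207
```

```bash
python3 -c "
from h import *
plan((.609,.029,.109),174)
im=optics.snapshot('scene')
def c(x,y,r,z,im,o,k,col):
    q=np.array([(proj('scene',(x+r*np.cos(t),y+r*np.sin(t),z))-o)*k+k/2 for t in np.linspace(0,6.28,80)]);cv2.polylines(im,[np.int32(q)],True,col,1)
a=cv2.resize(im[160:290,270:400],None,fx=4,fy=4,interpolation=2); b=a.copy()
c(.609,.029,.03,.097,b,[270,160],4,(0,255,0)); 
s=readout.sense()['position']; c(s[0],s[1],.033,s[2]-.0196+.013,b,[270,160],4,(0,0,255))
cv2.imwrite('pics/sc10.png',np.hstack([a[:,:400],b[:,:400]]))
"
```

```text
t 14.75 pos [0.6085 0.0248 0.1391] psi 173.5 tilt z [-0. -0. -1.] gap 0.0207 F [-0.9 -0.4 -1.4] j [-0.09  0.42 -0.03  1.12 -0.    0.02]
MOVE dxyz [-0.   4.2 30.1] wz -0.5
```

View pics/sc10.png

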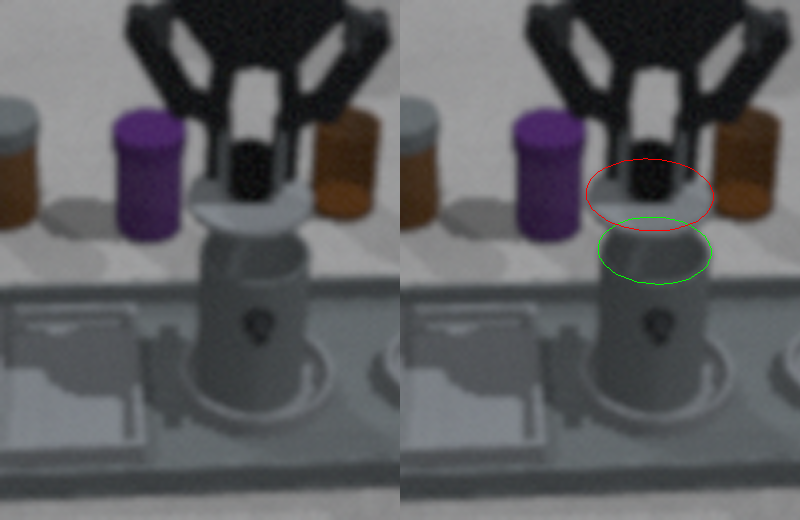

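The lid disc spans crop x 189–313 and the bucket mouth 200–308, so the lid has to shift about 3.5 mm along tool y. Then I'll lower it.

apply_moves(
  rows=[
    {"wx": 0, "wy": 0, "wz": 0, "dx": 0, "dy": 3.5, "dz": 3, "jaw": 1},
    {"wx": 0, "wy": 0, "wz": 0, "dx": 0, "dy": 3.5, "dz": 8, "jaw": 1},
    {"wx": 0, "wy": 0, "wz": 0, "dx": 0, "dy": 3.5, "dz": 14, "jaw": 1},
    {"wx": 0, "wy": 0, "wz": 0, "dx": 0, "dy": 3.5, "dz": 20, "jaw": 1},
    {"wx": 0, "wy": 0, "wz": 0, "dx": 0, "dy": 3.5, "dz": 25, "jaw": 1},
    {"wx": 0, "wy": 0, "wz": 0, "dx": 0, "dy": 3.5, "dz": 28, "jaw": 1},
    {"wx": 0, "wy": 0, "wz": 0, "dx": 0, "dy": 3.5, "dz": 30, "jaw": 1},
    {"wx": 0, "wy": 0, "wz": 0, "dx": 0, "dy": 3.5, "dz": 30, "jaw": 1},
  ],
  squeeze=40,
)

```text
time: 15.6
position: [0.6093, 0.0291, 0.1091]
tool_rot: [0.056, 0.998, -0.0, -0.0]
wrist_force: [-0.1, 0.3, -1.7]
finger_gap: 0.0207
```

```bash
python3 -c "
from h import *
plan((.609,.029,.109),174)
im=optics.snapshot('scene')
cv2.imwrite('pics/sc11.png',cv2.resize(im[160:290,270:400],None,fx=4,fy=4,interpolation=2))
"
```

```text
t 15.6 pos [0.6093 0.0291 0.1091] psi 173.6 tilt z [-0. -0. -1.] gap 0.0207 F [-0.1  0.3 -1.7] j [-0.08  0.44 -0.07  1.06 -0.    0.03]
MOVE dxyz [ 0.3 -0.2  0.1] wz -0.4
```

View pics/sc11.png

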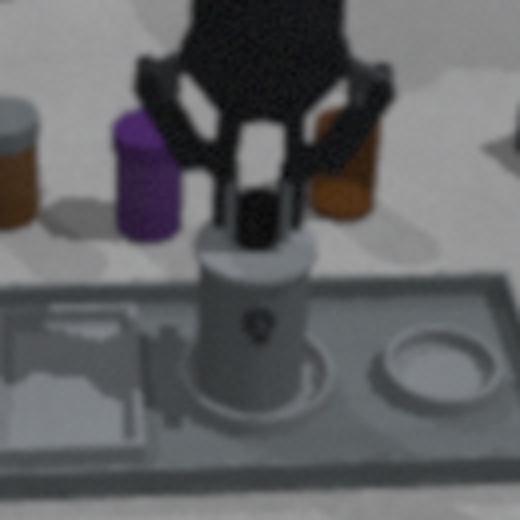

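The lid has sunk in at crop (256,245) but its weight is still on the gripper, so I'll lower a little more and release.

apply_moves(
  rows=[
    {"wx": 0, "wy": 0, "wz": 0, "dx": 0, "dy": 0, "dz": 1, "jaw": 1},
    {"wx": 0, "wy": 0, "wz": 0, "dx": 0, "dy": 0, "dz": 1.5, "jaw": 1},
    {"wx": 0, "wy": 0, "wz": 0, "dx": 0, "dy": 0, "dz": 1.5, "jaw": 1},
  ],
  squeeze=40,
)

```text
time: 15.95
position: [0.6097, 0.0291, 0.1086]
tool_rot: [0.056, 0.998, -0.0, 0.001]
wrist_force: [-0.7, -0.8, 5.0]
finger_gap: 0.0207
```

apply_moves(
  rows=[
    {"wx": 0, "wy": 0, "wz": 0, "dx": 0, "dy": 0, "dz": 0, "jaw": 0.7},
    {"wx": 0, "wy": 0, "wz": 0, "dx": 0, "dy": 0, "dz": -1, "jaw": 0.6},
    {"wx": 0, "wy": 0, "wz": 0, "dx": 0, "dy": 0, "dz": -1, "jaw": 0.5},
    {"wx": 0, "wy": 0, "wz": 0, "dx": 0, "dy": 0, "dz": -1, "jaw": 0.4},
    {"wx": 0, "wy": 0, "wz": 0, "dx": 0, "dy": 0, "dz": -15, "jaw": 0.4},
    {"wx": 0, "wy": 0, "wz": 0, "dx": 0, "dy": 0, "dz": -35, "jaw": 0.4},
    {"wx": 0, "wy": 0, "wz": 0, "dx": 0, "dy": 0, "dz": -60, "jaw": 0.3},
    {"wx": 0, "wy": 0, "wz": 0, "dx": 0, "dy": 0, "dz": -80, "jaw": 0.2},
    {"wx": 0, "wy": 0, "wz": 0, "dx": 0, "dy": 0, "dz": -90, "jaw": 0},
  ],
  squeeze=40,
)

```text
time: 16.85
position: [0.6102, 0.029, 0.1998]
tool_rot: [0.056, 0.998, -0.0, 0.001]
wrist_force: [1.7, -0.6, 0.4]
finger_gap: 0.0808
```

```bash
python3 -c "
from h import *
plan((.4285,-.106,.13),130)
im=optics.snapshot('scene')
cv2.imwrite('pics/sc12.png',cv2.resize(im[160:290,270:400],None,fx=4,fy=4,interpolation=2))
"
```

```text
t 16.85 pos [0.6102 0.029  0.1998] psi 173.6 tilt z [ 0.003 -0.    -1.   ] gap 0.0808 F [ 1.7 -0.6  0.4] j [-0.08  0.39  0.08  1.26 -0.    0.03]
MOVE dxyz [ 165.8 -154.4   69.3] wz 43.6
```

View pics/sc12.png

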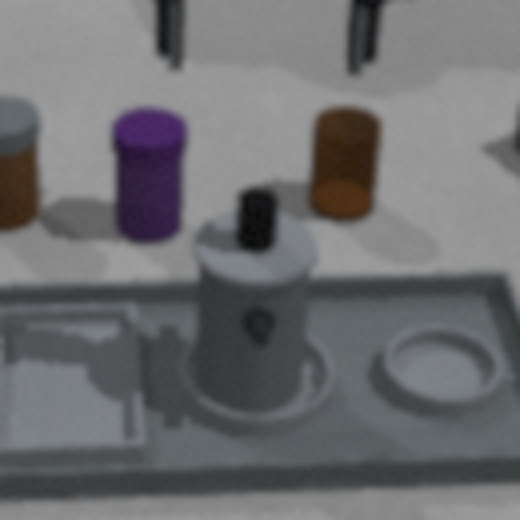

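The lid is seated flat on the bucket, with the knob at crop (257,215). Next is the lidded jar, using a jaw angle that misses both purple jars.

apply_moves(
  rows=[
    {"wx": 0, "wy": 0, "wz": -4, "dx": 12, "dy": -12, "dz": 0, "jaw": 0},
    {"wx": 0, "wy": 0, "wz": -9, "dx": 36, "dy": -34, "dz": 0, "jaw": 0},
    {"wx": 0, "wy": 0, "wz": -15, "dx": 62, "dy": -58, "dz": 5, "jaw": 0},
    {"wx": 0, "wy": 0, "wz": -21, "dx": 90, "dy": -84, "dz": 15, "jaw": 0},
    {"wx": 0, "wy": 0, "wz": -27, "dx": 118, "dy": -110, "dz": 30, "jaw": 0},
    {"wx": 0, "wy": 0, "wz": -33, "dx": 140, "dy": -131, "dz": 45, "jaw": 0},
    {"wx": 0, "wy": 0, "wz": -38, "dx": 157, "dy": -146, "dz": 58, "jaw": 0},
    {"wx": 0, "wy": 0, "wz": -41, "dx": 165, "dy": -153, "dz": 66, "jaw": 0},
    {"wx": 0, "wy": 0, "wz": -41, "dx": 166, "dy": -154, "dz": 69, "jaw": 0},
  ],
  squeeze=40,
)

```text
time: 17.8
position: [0.425, -0.1055, 0.1272]
tool_rot: [-0.297, 0.955, 0.001, -0.001]
wrist_force: [-0.6, -0.7, -0.6]
finger_gap: 0.0854
```

```bash
python3 -c "
from h import *
plan((.4285,-.106,.045),215)
im=optics.snapshot('scene')
cv2.imwrite('pics/sc13.png',cv2.resize(im[130:260,220:350],None,fx=4,fy=4,interpolation=2))
"
```

```text
t 17.8 pos [ 0.425  -0.1055  0.1272] psi -145.5 tilt z [-0.003  0.001 -1.   ] gap 0.0854 F [-0.6 -0.7 -0.6] j [-0.43  0.12 -0.47  0.99 -0.   -1.03]
MOVE dxyz [-2.7 -2.7 82.1] wz -360.5
```

View pics/sc13.png

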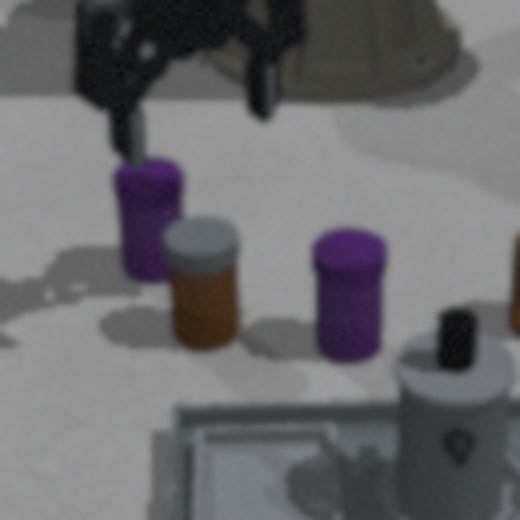

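The jaws straddle the grey-lidded amber jar at crop (203,280), with the fingers left-front and right-rear, clear of both purple jars. Descending.

apply_moves(
  rows=[
    {"wx": 0, "wy": 0, "wz": 0, "dx": -3, "dy": -2.5, "dz": 5, "jaw": 0},
    {"wx": 0, "wy": 0, "wz": 0, "dx": -3, "dy": -2.5, "dz": 18, "jaw": 0},
    {"wx": 0, "wy": 0, "wz": 0, "dx": -3, "dy": -2.5, "dz": 35, "jaw": 0},
    {"wx": 0, "wy": 0, "wz": 0, "dx": -3, "dy": -2.5, "dz": 52, "jaw": 0},
    {"wx": 0, "wy": 0, "wz": 0, "dx": -3, "dy": -2.5, "dz": 66, "jaw": 0},
    {"wx": 0, "wy": 0, "wz": 0, "dx": -3, "dy": -2.5, "dz": 76, "jaw": 0},
    {"wx": 0, "wy": 0, "wz": 0, "dx": -3, "dy": -2.5, "dz": 81, "jaw": 0},
    {"wx": 0, "wy": 0, "wz": 0, "dx": -3, "dy": -2.5, "dz": 82, "jaw": 0},
    {"wx": 0, "wy": 0, "wz": 0, "dx": -3, "dy": -2.5, "dz": 82, "jaw": 0},
  ],
  squeeze=40,
)

```text
time: 18.75
position: [0.4316, -0.1059, 0.047]
tool_rot: [-0.298, 0.955, -0.0, 0.0]
wrist_force: [-0.1, 0.1, 0.6]
finger_gap: 0.0854
```

```bash
python3 -c "
from h import *
plan((.4285,-.106,.045),-145)
im=optics.snapshot('scene')
cv2.imwrite('pics/sc14.png',cv2.resize(im[130:260,220:350],None,fx=4,fy=4,interpolation=2))
"
```

```text
t 18.75 pos [ 0.4316 -0.1059  0.047 ] psi -145.4 tilt z [ 0. -0. -1.] gap 0.0854 F [-0.1  0.1  0.6] j [-0.42  0.21 -0.58  0.78 -0.   -1.03]
MOVE dxyz [2.6 1.6 2. ] wz -0.4
```

View pics/sc14.png

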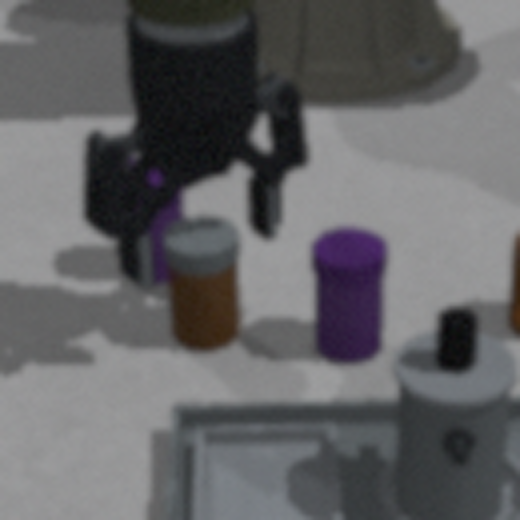

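The fingertips at crop (140,278) and (265,232) have their midpoint on the jar axis at x≈202. Closing with a small correction.

apply_moves(
  rows=[
    {"wx": 0, "wy": 0, "wz": 0, "dx": 2, "dy": 1.5, "dz": 2, "jaw": 0.1},
    {"wx": 0, "wy": 0, "wz": 0, "dx": 2, "dy": 1.5, "dz": 2, "jaw": 0.25},
    {"wx": 0, "wy": 0, "wz": 0, "dx": 2, "dy": 1.5, "dz": 2, "jaw": 0.35},
    {"wx": 0, "wy": 0, "wz": 0, "dx": 2, "dy": 1.5, "dz": 2, "jaw": 0.45},
    {"wx": 0, "wy": 0, "wz": 0, "dx": 2, "dy": 1.5, "dz": 2, "jaw": 0.55},
    {"wx": 0, "wy": 0, "wz": 0, "dx": 2, "dy": 1.5, "dz": 2, "jaw": 0.7},
    {"wx": 0, "wy": 0, "wz": 0, "dx": 2, "dy": 1.5, "dz": 2, "jaw": 1},
    {"wx": 0, "wy": 0, "wz": 0, "dx": 2, "dy": 1.5, "dz": 2, "jaw": 1},
  ],
  squeeze=40,
)

```text
time: 19.6
position: [0.4287, -0.1057, 0.0452]
tool_rot: [-0.297, 0.955, -0.0, 0.0]
wrist_force: [-2.1, 1.1, 5.7]
finger_gap: 0.0456
```

```bash
python3 -c "
from h import *
plan((.4285,-.106,.045),-145)
im=optics.snapshot('scene')
cv2.imwrite('pics/sc15.png',cv2.resize(im[130:260,220:350],None,fx=4,fy=4,interpolation=2))
"
```

```text
t 19.6 pos [ 0.4287 -0.1057  0.0452] psi -145.4 tilt z [ 0. -0. -1.] gap 0.0456 F [-2.1  1.1  5.7] j [-0.42  0.21 -0.59  0.77 -0.   -1.03]
MOVE dxyz [ 0.3 -0.1  0.2] wz -0.4
```

View pics/sc15.png

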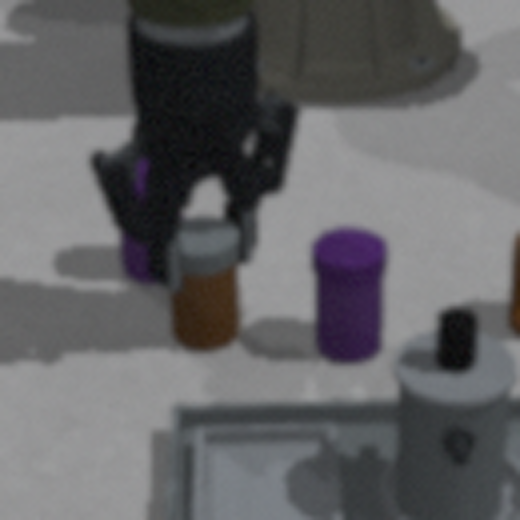

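The jar is held by its lid at a 45.6 mm gap. Lifting above knob height.

apply_moves(
  rows=[
    {"wx": 0, "wy": 0, "wz": 0, "dx": 0, "dy": 0, "dz": -5, "jaw": 1},
    {"wx": 0, "wy": 0, "wz": 0, "dx": 0, "dy": 0, "dz": -18, "jaw": 1},
    {"wx": 0, "wy": 0, "wz": 0, "dx": 0, "dy": 0, "dz": -40, "jaw": 1},
    {"wx": 0, "wy": 0, "wz": 0, "dx": 0, "dy": 0, "dz": -68, "jaw": 1},
    {"wx": 0, "wy": 0, "wz": 0, "dx": 0, "dy": 0, "dz": -98, "jaw": 1},
    {"wx": 0, "wy": 0, "wz": 0, "dx": 0, "dy": 0, "dz": -128, "jaw": 1},
    {"wx": 0, "wy": 0, "wz": 0, "dx": 0, "dy": 0, "dz": -150, "jaw": 1},
    {"wx": 0, "wy": 0, "wz": 0, "dx": 0, "dy": 0, "dz": -165, "jaw": 1},
    {"wx": 0, "wy": 0, "wz": 0, "dx": 0, "dy": 0, "dz": -170, "jaw": 1},
  ],
  squeeze=40,
)

```text
time: 20.55
position: [0.4293, -0.1061, 0.2164]
tool_rot: [-0.297, 0.955, -0.001, 0.001]
wrist_force: [1.1, -1.2, -1.7]
finger_gap: 0.0457
```

```bash
python3 -c "
from h import *
plan((.611,.133,.21),-130)
im=optics.snapshot('scene')
cv2.imwrite('pics/sc16.png',cv2.resize(im[80:260,200:380],None,fx=3,fy=3,interpolation=2))
"
```

```text
t 20.55 pos [ 0.4293 -0.1061  0.2164] psi -145.4 tilt z [ 0.002 -0.001 -1.   ] gap 0.0457 F [ 1.1 -1.2 -1.7] j [-0.42  0.06 -0.3   1.2  -0.   -1.03]
MOVE dxyz [-285.3   93.6    6.5] wz -15.4
```

View pics/sc16.png

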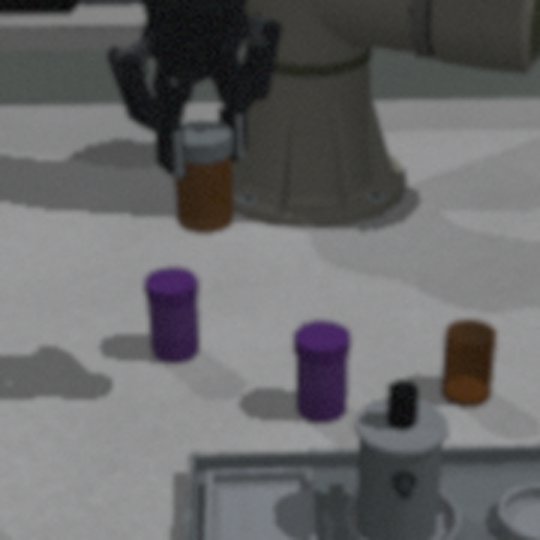

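The jar hangs straight at crop (205,175), and the purple jars haven't been touched. Moving across to the small ring.

apply_moves(
  rows=[
    {"wx": 0, "wy": 0, "wz": -1, "dx": -15, "dy": 5, "dz": 0, "jaw": 1},
    {"wx": 0, "wy": 0, "wz": -2, "dx": -42, "dy": 14, "dz": 0, "jaw": 1},
    {"wx": 0, "wy": 0, "wz": -4, "dx": -78, "dy": 26, "dz": 0, "jaw": 1},
    {"wx": 0, "wy": 0, "wz": -6, "dx": -118, "dy": 39, "dz": 0, "jaw": 1},
    {"wx": 0, "wy": 0, "wz": -9, "dx": -160, "dy": 53, "dz": 0, "jaw": 1},
    {"wx": 0, "wy": 0, "wz": -11, "dx": -200, "dy": 66, "dz": 0, "jaw": 1},
    {"wx": 0, "wy": 0, "wz": -13, "dx": -238, "dy": 78, "dz": 0, "jaw": 1},
    {"wx": 0, "wy": 0, "wz": -14, "dx": -266, "dy": 87, "dz": 0, "jaw": 1},
    {"wx": 0, "wy": 0, "wz": -15, "dx": -282, "dy": 92, "dz": 0, "jaw": 1},
    {"wx": 0, "wy": 0, "wz": -15, "dx": -285, "dy": 93, "dz": 0, "jaw": 1},
  ],
  squeeze=40,
)

```text
time: 21.6
position: [0.6106, 0.1344, 0.2124]
tool_rot: [-0.421, 0.907, 0.001, -0.001]
wrist_force: [-0.7, -0.0, -0.7]
finger_gap: 0.0454
```

```bash
python3 -c "
from h import *
plan((.611,.133,.09),-130)
"
```

```text
t 21.6 pos [0.6106 0.1344 0.2124] psi -130.2 tilt z [-0.003 -0.    -1.   ] gap 0.0454 F [-0.7 -0.  -0.7] j [ 0.09  0.42  0.16  1.31  0.   -0.78]
MOVE dxyz [  0.6  -1.5 122.4] wz -0.2
```

apply_moves(
  rows=[
    {"wx": 0, "wy": 0, "wz": 0, "dx": 0.5, "dy": -1.5, "dz": 8, "jaw": 1},
    {"wx": 0, "wy": 0, "wz": 0, "dx": 0.5, "dy": -1.5, "dz": 24, "jaw": 1},
    {"wx": 0, "wy": 0, "wz": 0, "dx": 0.5, "dy": -1.5, "dz": 46, "jaw": 1},
    {"wx": 0, "wy": 0, "wz": 0, "dx": 0.5, "dy": -1.5, "dz": 70, "jaw": 1},
    {"wx": 0, "wy": 0, "wz": 0, "dx": 0.5, "dy": -1.5, "dz": 92, "jaw": 1},
    {"wx": 0, "wy": 0, "wz": 0, "dx": 0.5, "dy": -1.5, "dz": 110, "jaw": 1},
    {"wx": 0, "wy": 0, "wz": 0, "dx": 0.5, "dy": -1.5, "dz": 122, "jaw": 1},
    {"wx": 0, "wy": 0, "wz": 0, "dx": 0.5, "dy": -1.5, "dz": 128, "jaw": 1},
    {"wx": 0, "wy": 0, "wz": 0, "dx": 0.5, "dy": -1.5, "dz": 130, "jaw": 1},
    {"wx": 0, "wy": 0, "wz": 0, "dx": 0.5, "dy": -1.5, "dz": 130, "jaw": 1},
  ],
  squeeze=40,
)

```text
time: 22.6
position: [0.6114, 0.1311, 0.0852]
tool_rot: [-0.419, 0.908, -0.0, 0.0]
wrist_force: [-0.4, 0.1, -1.7]
finger_gap: 0.0459
```

```bash
python3 -c "
from h import *
plan((.611,.133,.0522),-130)
im=optics.snapshot('scene')
o=[320,170];k=5
a=cv2.resize(im[170:280,320:430],None,fx=5,fy=5,interpolation=2)
def c(x,y,r,z,col):
    q=np.array([(proj('scene',(x+r*np.cos(t),y+r*np.sin(t),z))-o)*k+k/2 for t in np.linspace(0,6.28,80)]);cv2.polylines(a,[np.int32(q)],True,col,1)
s=readout.sense()['position']; c(s[0],s[1],.022,s[2]-.0452,(0,0,255)); c(.611,.133,.029,.018,(0,255,0))
cv2.imwrite('pics/sc17.png',a)
"
```

```text
t 22.6 pos [0.6114 0.1311 0.0852] psi -130.4 tilt z [ 0.001 -0.    -1.   ] gap 0.0459 F [-0.4  0.1 -1.7] j [ 0.08  0.48 -0.06  1.02 -0.   -0.78]
MOVE dxyz [-1.2  1.6 33. ] wz -0.4
```

View pics/sc17.png

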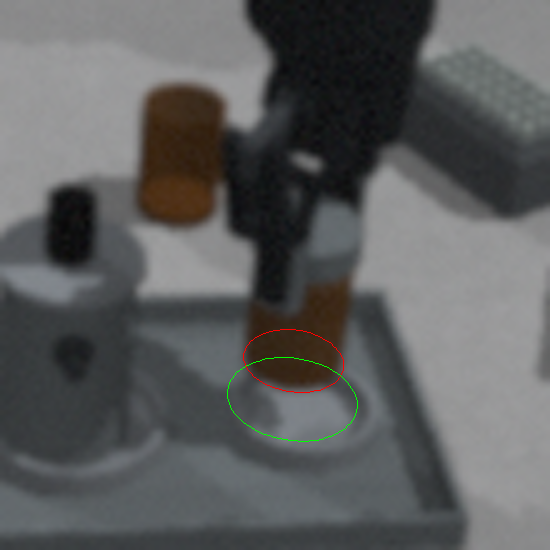

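The jar is above the small ring, but in this view the ring looks about 2.5 px to the right of my model. I'll recheck the nest positions on the first pictures.

```bash
python3 - <<'E'
from h import *
for n,x0,y0,w,h in(('scene',305,225,110,60),('top',240,135,90,50)):
    im=cv2.imread(f'pics/{n}0.png');k=7
    rows=[]
    for dy in(0.,.005):
        a=cv2.resize(im[y0:y0+h,x0:x0+w],None,fx=k,fy=k,interpolation=2)
        a=cv2.convertScaleAbs(a,alpha=1.8,beta=-60)
        for c,r,z in(((.611,.133+dy),.029,.018),((.611,.133+dy),.033,.018),((.6095,.028+dy),.039,.018),((.6095,.028+dy),.043,.018)):
            q=np.array([(proj(n,(c[0]+r*np.cos(t),c[1]+r*np.sin(t),z))-[x0,y0])*k+k/2 for t in np.linspace(0,6.28,80)]);cv2.polylines(a,[np.int32(q)],True,(0,255,0),1)
        rows.append(a)
    o=np.vstack(rows); s=min(1,600/o.shape[0]); o=cv2.resize(o,None,fx=s,fy=s); cv2.imwrite(f'pics/ring_{n}.png',o)
E
```

```text
(no output)
```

View pics/ring_scene.png

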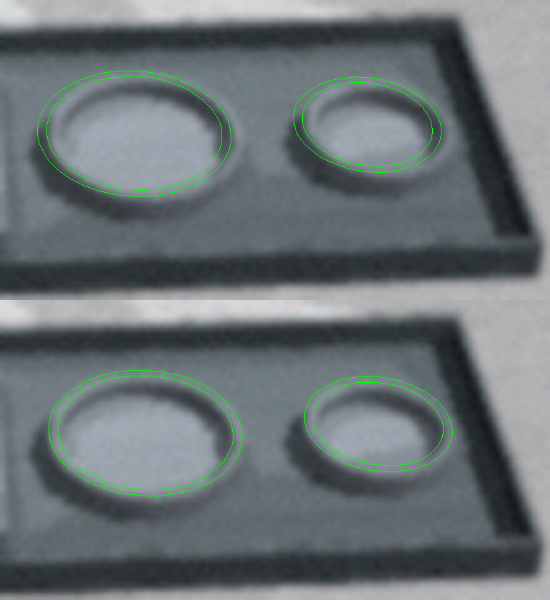

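View pics/ring_top.png

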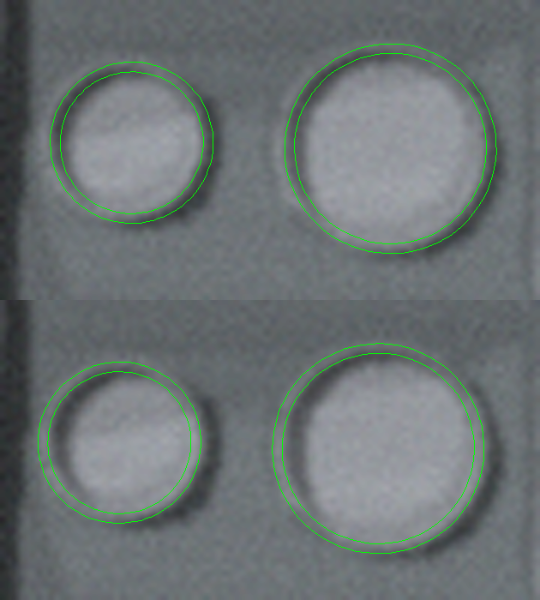

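The shifted model (+5 mm in y) fits the rims in both views. That puts the small ring near (0.612, 0.137) and the large ring near (0.611, 0.0325). The bucket is therefore about 4 mm off centre, within tolerance. I'll shift the jar and lower it.

apply_moves(
  rows=[
    {"wx": 0, "wy": 0, "wz": 0, "dx": -2.5, "dy": 1.5, "dz": 0, "jaw": 1},
    {"wx": 0, "wy": 0, "wz": 0, "dx": -5, "dy": 3, "dz": 3, "jaw": 1},
    {"wx": 0, "wy": 0, "wz": 0, "dx": -5, "dy": 3, "dz": 9, "jaw": 1},
    {"wx": 0, "wy": 0, "wz": 0, "dx": -5, "dy": 3, "dz": 16, "jaw": 1},
    {"wx": 0, "wy": 0, "wz": 0, "dx": -5, "dy": 3, "dz": 23, "jaw": 1},
    {"wx": 0, "wy": 0, "wz": 0, "dx": -5, "dy": 3, "dz": 28, "jaw": 1},
    {"wx": 0, "wy": 0, "wz": 0, "dx": -5, "dy": 3, "dz": 31, "jaw": 1},
    {"wx": 0, "wy": 0, "wz": 0, "dx": -5, "dy": 3, "dz": 32, "jaw": 1},
    {"wx": 0, "wy": 0, "wz": 0, "dx": -5, "dy": 3, "dz": 33, "jaw": 1},
  ],
  squeeze=40,
)

```text
time: 23.55
position: [0.6118, 0.1372, 0.0523]
tool_rot: [-0.42, 0.908, 0.0, -0.0]
wrist_force: [-4.5, -0.4, 7.3]
finger_gap: 0.0459
```

```bash
python3 -c "
from h import *
plan((.612,.137,.0522),-130)
im=optics.snapshot('scene')
cv2.imwrite('pics/sc18.png',cv2.resize(im[170:280,320:430],None,fx=5,fy=5,interpolation=2))
"
```

```text
t 23.55 pos [0.6118 0.1372 0.0523] psi -130.4 tilt z [-0.  0. -1.] gap 0.0459 F [-4.5 -0.4  7.3] j [ 0.09  0.52 -0.1   0.96  0.   -0.77]
MOVE dxyz [ 0.  -0.2  0.1] wz -0.4
```

View pics/sc18.png

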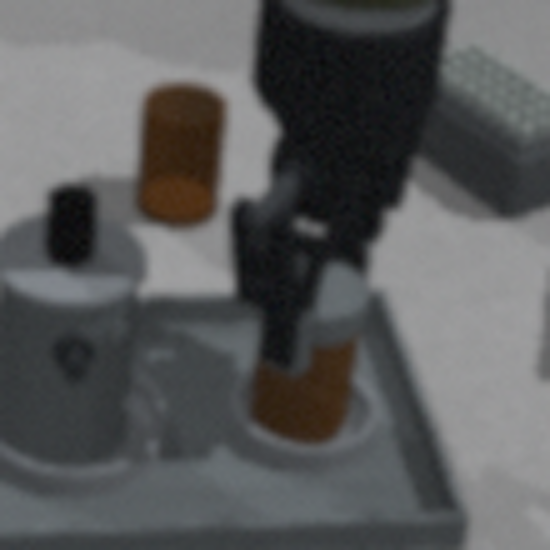

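The jar is on the floor of the ring: 7 N upward at the expected height, inside the rim at crop (300,420). Releasing.

apply_moves(
  rows=[
    {"wx": 0, "wy": 0, "wz": 0, "dx": 0, "dy": 0, "dz": -0.5, "jaw": 1},
    {"wx": 0, "wy": 0, "wz": 0, "dx": 0, "dy": 0, "dz": -0.5, "jaw": 0.4},
    {"wx": 0, "wy": 0, "wz": 0, "dx": 0, "dy": 0, "dz": -0.5, "jaw": 0.3},
    {"wx": 0, "wy": 0, "wz": 0, "dx": 0, "dy": 0, "dz": -1, "jaw": 0.2},
    {"wx": 0, "wy": 0, "wz": 0, "dx": 0, "dy": 0, "dz": -1, "jaw": 0.15},
    {"wx": 0, "wy": 0, "wz": 0, "dx": 0, "dy": 0, "dz": -5, "jaw": 0.15},
    {"wx": 0, "wy": 0, "wz": 0, "dx": 0, "dy": 0, "dz": -20, "jaw": 0.15},
    {"wx": 0, "wy": 0, "wz": 0, "dx": 0, "dy": 0, "dz": -50, "jaw": 0},
    {"wx": 0, "wy": 0, "wz": 0, "dx": 0, "dy": 0, "dz": -90, "jaw": 0},
    {"wx": 0, "wy": 0, "wz": 0, "dx": 0, "dy": 0, "dz": -120, "jaw": 0},
  ],
  squeeze=40,
)

```text
time: 24.6
position: [0.6125, 0.1372, 0.1743]
tool_rot: [-0.42, 0.908, -0.0, 0.001]
wrist_force: [1.2, -0.6, 0.4]
finger_gap: 0.0854
```

```bash
python3 -c "
from h import *
plan((.558,.3305,.13),158.3)
im=optics.snapshot('scene')
cv2.imwrite('pics/sc19.png',cv2.resize(im[150:290,330:500],None,fx=4,fy=4,interpolation=2))
"
```

```text
t 24.6 pos [0.6125 0.1372 0.1743] psi -130.4 tilt z [ 0.002  0.    -1.   ] gap 0.0854 F [ 1.2 -0.6  0.4] j [ 0.09  0.43  0.08  1.22 -0.   -0.77]
MOVE dxyz [-111.9  166.9   44.2] wz -288.7
```

View pics/sc19.png

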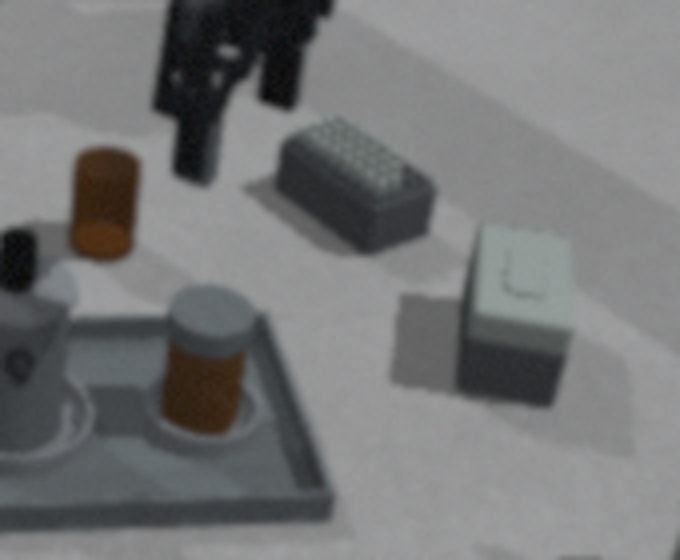

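The jar stands upright in the small ring at crop (205,360). The white-lidded box is at (520,310) and the open one (350,185) hasn't been touched. Next is the closed box.

apply_moves(
  rows=[
    {"wx": 0, "wy": 0, "wz": 6, "dx": -8, "dy": 12, "dz": 0, "jaw": 0},
    {"wx": 0, "wy": 0, "wz": 14, "dx": -24, "dy": 36, "dz": 0, "jaw": 0},
    {"wx": 0, "wy": 0, "wz": 22, "dx": -42, "dy": 63, "dz": 0, "jaw": 0},
    {"wx": 0, "wy": 0, "wz": 30, "dx": -58, "dy": 87, "dz": 5, "jaw": 0},
    {"wx": 0, "wy": 0, "wz": 38, "dx": -74, "dy": 110, "dz": 10, "jaw": 0},
    {"wx": 0, "wy": 0, "wz": 46, "dx": -88, "dy": 131, "dz": 20, "jaw": 0},
    {"wx": 0, "wy": 0, "wz": 54, "dx": -99, "dy": 148, "dz": 30, "jaw": 0},
    {"wx": 0, "wy": 0, "wz": 62, "dx": -107, "dy": 160, "dz": 38, "jaw": 0},
    {"wx": 0, "wy": 0, "wz": 69, "dx": -111, "dy": 166, "dz": 43, "jaw": 0},
    {"wx": 0, "wy": 0, "wz": 71, "dx": -112, "dy": 167, "dz": 44, "jaw": 0},
  ],
  squeeze=40,
)

```text
time: 25.65
position: [0.5565, 0.3316, 0.1268]
tool_rot: [0.186, 0.982, -0.0, -0.001]
wrist_force: [0.9, 0.3, 0.8]
finger_gap: 0.0852
```

```bash
python3 - <<'E'
from h import *
plan((.558,.3305,.03),158.3)
im=optics.snapshot('scene');o=[390,150];k=5
a=cv2.resize(im[150:270,390:510],None,fx=5,fy=5,interpolation=2)
y=np.radians(-21.7);ex=np.array([np.cos(y),np.sin(y)]);ey=np.array([-ex[1],ex[0]])
for z in(0,.06):
    q=[(proj('scene',(*(np.array([.558,.3305])+s*.048*ex+t*.028*ey),z))-o)*k+k/2 for s,t in((1,1),(1,-1),(-1,-1),(-1,1))]
    cv2.polylines(a,[np.int32(q)],True,(0,255,0),1)
cv2.imwrite('pics/sc20.png',a)
E
```

```text
t 25.65 pos [0.5565 0.3316 0.1268] psi 158.5 tilt z [-0.001 -0.    -1.   ] gap 0.0852 F [0.9 0.3 0.8] j [0.41 0.5  0.07 1.14 0.   0.79]
MOVE dxyz [-1.9 -0.4 96.8] wz 0.2
```

View pics/sc20.png

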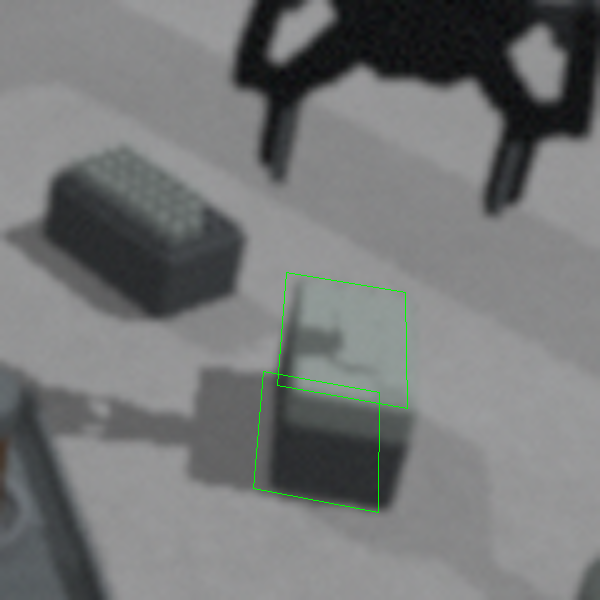

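In this view the box is about 4 mm further +y than my model: its front lower edge runs (270,480)–(388,510) against the modelled (254,488)–(379,512). I'll split the difference, since the jaws have 14 mm clearance each side, and descend.

apply_moves(
  rows=[
    {"wx": 0, "wy": 0, "wz": 0, "dx": -1, "dy": 2, "dz": 6, "jaw": 0},
    {"wx": 0, "wy": 0, "wz": 0, "dx": -1, "dy": 2, "dz": 20, "jaw": 0},
    {"wx": 0, "wy": 0, "wz": 0, "dx": -1, "dy": 2, "dz": 38, "jaw": 0},
    {"wx": 0, "wy": 0, "wz": 0, "dx": -1, "dy": 2, "dz": 57, "jaw": 0},
    {"wx": 0, "wy": 0, "wz": 0, "dx": -1, "dy": 2, "dz": 74, "jaw": 0},
    {"wx": 0, "wy": 0, "wz": 0, "dx": -1, "dy": 2, "dz": 87, "jaw": 0},
    {"wx": 0, "wy": 0, "wz": 0, "dx": -1, "dy": 2, "dz": 94, "jaw": 0},
    {"wx": 0, "wy": 0, "wz": 0, "dx": -1, "dy": 2, "dz": 97, "jaw": 0},
    {"wx": 0, "wy": 0, "wz": 0, "dx": -1, "dy": 2, "dz": 97, "jaw": 0},
  ],
  squeeze=40,
)

```text
time: 26.6
position: [0.5593, 0.3321, 0.0308]
tool_rot: [0.186, 0.983, -0.0, 0.0]
wrist_force: [0.6, -0.3, -0.0]
finger_gap: 0.0853
```

```bash
python3 - <<'E'
from h import *
plan((.558,.333,.03),158.3)
im=optics.snapshot('scene')
cv2.imwrite('pics/sc21.png',cv2.resize(im[150:270,390:510],None,fx=5,fy=5,interpolation=2))
E
```

```text
t 26.6 pos [0.5593 0.3321 0.0308] psi 158.6 tilt z [ 0. -0. -1.] gap 0.0853 F [ 0.6 -0.3 -0. ] j [ 0.41  0.58 -0.06  0.94 -0.    0.79]
MOVE dxyz [1.6 0.4 0.8] wz 0.3
```

View pics/sc21.png

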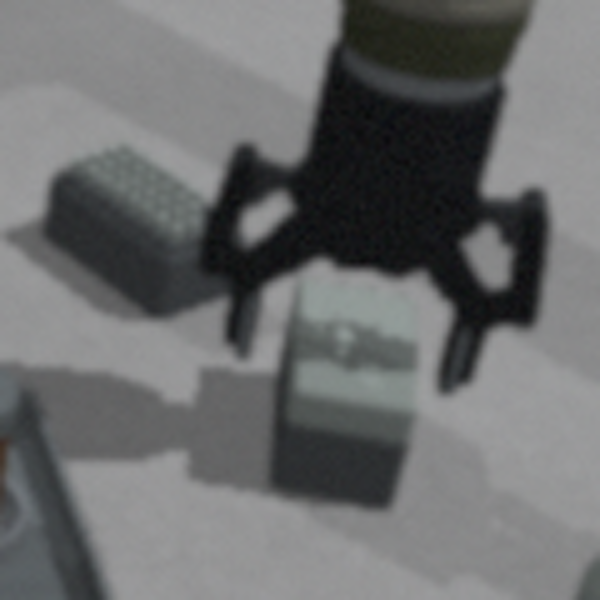

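The fingers at (240,340) and (457,375) straddle the box evenly. Closing.

apply_moves(
  rows=[
    {"wx": 0, "wy": 0, "wz": 0, "dx": 0, "dy": 0.5, "dz": 0, "jaw": 0.15},
    {"wx": 0, "wy": 0, "wz": 0, "dx": 0, "dy": 0.5, "dz": 0, "jaw": 0.25},
    {"wx": 0, "wy": 0, "wz": 0, "dx": 0, "dy": 0.5, "dz": 0, "jaw": 0.32},
    {"wx": 0, "wy": 0, "wz": 0, "dx": 0, "dy": 0.5, "dz": 0, "jaw": 0.4},
    {"wx": 0, "wy": 0, "wz": 0, "dx": 0, "dy": 0.5, "dz": 0, "jaw": 0.5},
    {"wx": 0, "wy": 0, "wz": 0, "dx": 0, "dy": 0.5, "dz": 0, "jaw": 0.8},
    {"wx": 0, "wy": 0, "wz": 0, "dx": 0, "dy": 0.5, "dz": 0, "jaw": 1},
    {"wx": 0, "wy": 0, "wz": 0, "dx": 0, "dy": 0.5, "dz": 0, "jaw": 1},
  ],
  squeeze=40,
)

```text
time: 27.45
position: [0.5601, 0.3331, 0.0318]
tool_rot: [0.185, 0.983, 0.001, 0.001]
wrist_force: [-0.1, 0.5, 6.2]
finger_gap: 0.0551
```

apply_moves(
  rows=[
    {"wx": 0, "wy": 0, "wz": 0, "dx": 0, "dy": 0, "dz": -4, "jaw": 1},
    {"wx": 0, "wy": 0, "wz": 0, "dx": 0, "dy": 0, "dz": -14, "jaw": 1},
    {"wx": 0, "wy": 0, "wz": 0, "dx": 0, "dy": 0, "dz": -34, "jaw": 1},
    {"wx": 0, "wy": 0, "wz": 0, "dx": 0, "dy": 0, "dz": -60, "jaw": 1},
    {"wx": 0, "wy": 0, "wz": 0, "dx": 0, "dy": 0, "dz": -90, "jaw": 1},
    {"wx": 0, "wy": 0, "wz": 0, "dx": 0, "dy": 0, "dz": -120, "jaw": 1},
    {"wx": 0, "wy": 0, "wz": 0, "dx": 0, "dy": 0, "dz": -148, "jaw": 1},
    {"wx": 0, "wy": 0, "wz": 0, "dx": 0, "dy": 0, "dz": -168, "jaw": 1},
    {"wx": 0, "wy": 0, "wz": 0, "dx": 0, "dy": 0, "dz": -178, "jaw": 1},
    {"wx": 0, "wy": 0, "wz": 0, "dx": 0, "dy": 0, "dz": -180, "jaw": 1},
  ],
  squeeze=40,
)

```text
time: 28.45
position: [0.5597, 0.3327, 0.212]
tool_rot: [0.186, 0.983, 0.0, 0.001]
wrist_force: [0.7, -0.4, -1.5]
finger_gap: 0.055
```

```bash
python3 - <<'E'
from h import *
plan((.609,-.0725,.21),179)
im=optics.snapshot('scene')
cv2.imwrite('pics/sc22.png',cv2.resize(im[80:260,360:540],None,fx=3,fy=3,interpolation=2))
E
```

```text
t 28.45 pos [0.5597 0.3327 0.212 ] psi 158.6 tilt z [ 0.002  0.    -1.   ] gap 0.0550 F [ 0.7 -0.4 -1.5] j [ 0.41  0.47  0.23  1.33 -0.    0.79]
MOVE dxyz [-193.7 -359.3    1.9] wz -20.4
```

View pics/sc22.png

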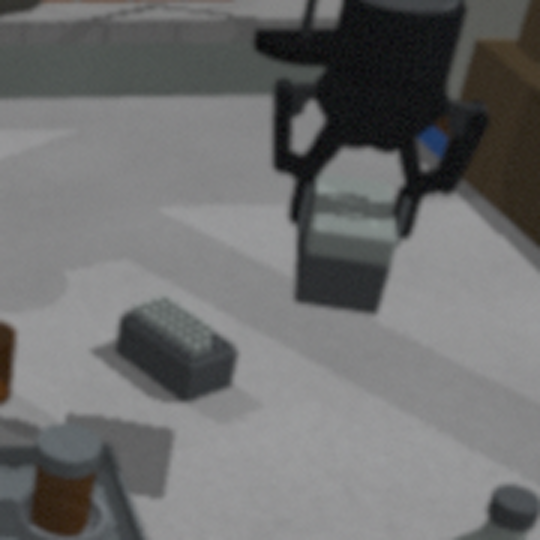

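The box is held level at a 55 mm gap. Carrying it to the frame; its underside at 0.18 m clears the knob at 0.14 m.

apply_moves(
  rows=[
    {"wx": 0, "wy": 0, "wz": -1, "dx": -8, "dy": -14, "dz": -5, "jaw": 1},
    {"wx": 0, "wy": 0, "wz": -2, "dx": -23, "dy": -42, "dz": -5, "jaw": 1},
    {"wx": 0, "wy": 0, "wz": -4, "dx": -43, "dy": -80, "dz": -5, "jaw": 1},
    {"wx": 0, "wy": 0, "wz": -6, "dx": -64, "dy": -119, "dz": -5, "jaw": 1},
    {"wx": 0, "wy": 0, "wz": -8, "dx": -85, "dy": -158, "dz": -5, "jaw": 1},
    {"wx": 0, "wy": 0, "wz": -11, "dx": -106, "dy": -197, "dz": -5, "jaw": 1},
    {"wx": 0, "wy": 0, "wz": -14, "dx": -127, "dy": -236, "dz": -5, "jaw": 1},
    {"wx": 0, "wy": 0, "wz": -16, "dx": -148, "dy": -275, "dz": -5, "jaw": 1},
    {"wx": 0, "wy": 0, "wz": -18, "dx": -167, "dy": -310, "dz": -5, "jaw": 1},
    {"wx": 0, "wy": 0, "wz": -20, "dx": -182, "dy": -338, "dz": -5, "jaw": 1},
  ],
  squeeze=40,
)

```text
time: 29.5
position: [0.6046, -0.0508, 0.2138]
tool_rot: [0.012, 1.0, 0.0, -0.002]
wrist_force: [1.1, 0.8, -1.6]
finger_gap: 0.0556
```

```bash
python3 - <<'E'
from h import *
plan((.609,-.0725,.075),179)
for n,x0,y0,w,h in(('scene',255,222,110,60),('top',310,125,80,80)):
    im=cv2.imread(f'pics/{n}0.png');k=6
    rows=[]
    for dy in(0.,.004):
        a=cv2.resize(im[y0:y0+h,x0:x0+w],None,fx=k,fy=k,interpolation=2)
        a=cv2.convertScaleAbs(a,alpha=1.8,beta=-60)
        c=np.array([.609,-.0765+dy]);y=np.radians(-1);ex=np.array([np.cos(y),np.sin(y)]);ey=np.array([-ex[1],ex[0]])
        for hw,hh in((.056,.036),(.06,.04)):
            q=[(proj(n,(*(c+s*hw*ex+t*hh*ey),.018))-[x0,y0])*k+k/2 for s,t in((1,1),(1,-1),(-1,-1),(-1,1))];cv2.polylines(a,[np.int32(q)],True,(0,255,0),1)
        rows.append(a)
    o=np.vstack(rows) if n=='scene' else np.hstack(rows); s=min(1,600/o.shape[0],800/o.shape[1]); o=cv2.resize(o,None,fx=s,fy=s); cv2.imwrite(f'pics/fr_{n}.png',o)
E
```

```text
t 29.5 pos [ 0.6046 -0.0508  0.2138] psi 178.6 tilt z [-0.003  0.    -1.   ] gap 0.0556 F [ 1.1  0.8 -1.6] j [-0.22  0.38  0.1   1.29 -0.   -0.19]
MOVE dxyz [ -5.4 -21.6 138.7] wz -0.4
```

View pics/fr_scene.png

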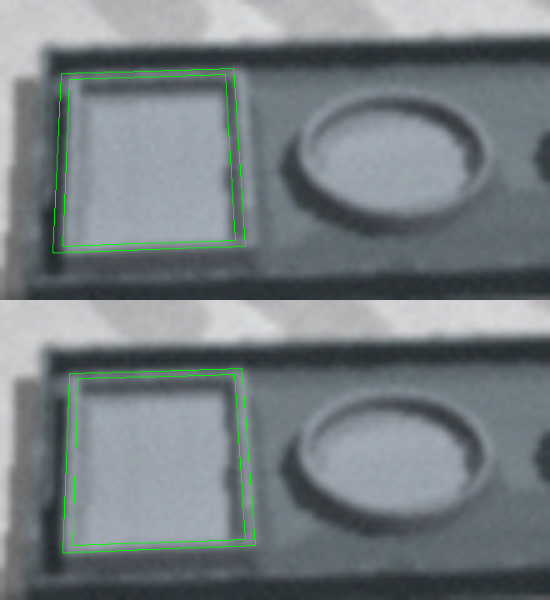

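View pics/fr_top.png

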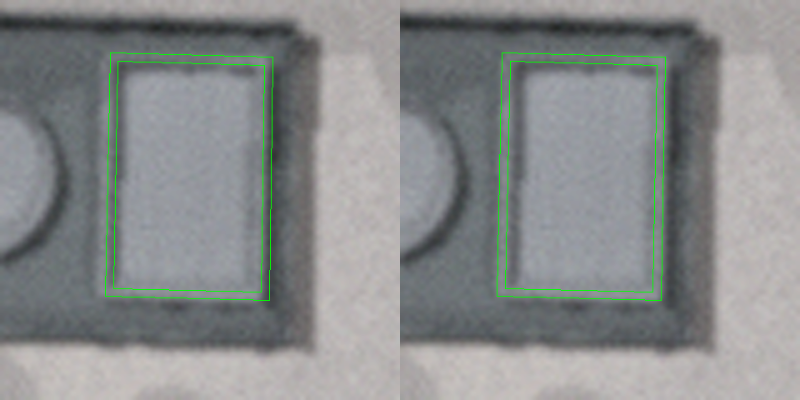

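The frame model at (0.609, −0.0725) fits both views. Moving over it and down part way.

apply_moves(
  rows=[
    {"wx": 0, "wy": 0, "wz": 0, "dx": -2, "dy": -10, "dz": 2, "jaw": 1},
    {"wx": 0, "wy": 0, "wz": 0, "dx": -4, "dy": -18, "dz": 12, "jaw": 1},
    {"wx": 0, "wy": 0, "wz": 0, "dx": -5, "dy": -21, "dz": 30, "jaw": 1},
    {"wx": 0, "wy": 0, "wz": 0, "dx": -5, "dy": -21, "dz": 54, "jaw": 1},
    {"wx": 0, "wy": 0, "wz": 0, "dx": -5, "dy": -21, "dz": 80, "jaw": 1},
    {"wx": 0, "wy": 0, "wz": 0, "dx": -5, "dy": -21, "dz": 104, "jaw": 1},
    {"wx": 0, "wy": 0, "wz": 0, "dx": -5, "dy": -21, "dz": 122, "jaw": 1},
    {"wx": 0, "wy": 0, "wz": 0, "dx": -5, "dy": -21, "dz": 133, "jaw": 1},
    {"wx": 0, "wy": 0, "wz": 0, "dx": -5, "dy": -21, "dz": 138, "jaw": 1},
    {"wx": 0, "wy": 0, "wz": 0, "dx": -5, "dy": -21, "dz": 138, "jaw": 1},
  ],
  squeeze=40,
)

```text
time: 30.5
position: [0.6095, -0.0689, 0.077]
tool_rot: [0.012, 1.0, 0.0, -0.001]
wrist_force: [-0.5, -0.1, -1.3]
finger_gap: 0.0553
```

```bash
python3 - <<'E'
from h import *
plan((.609,-.0725,.0395),179)
im=optics.snapshot('scene');o=[240,170];k=5
a=cv2.resize(im[170:290,240:380],None,fx=5,fy=5,interpolation=2)
p=readout.sense()['position'];y=np.radians(-1);ex=np.array([np.cos(y),np.sin(y)]);ey=np.array([-ex[1],ex[0]])
for c,z,hw,hh,col in((p[:2],p[2]-.0315,.048,.028,(0,0,255)),((.609,-.0725),.018,.056,.036,(0,255,0))):
    q=[(proj('scene',(*(np.array(c)+s*hw*ex+t*hh*ey),z))-o)*k+k/2 for s,t in((1,1),(1,-1),(-1,-1),(-1,1))];cv2.polylines(a,[np.int32(q)],True,col,1)
cv2.imwrite('pics/sc23.png',a)
E
```

```text
t 30.5 pos [ 0.6095 -0.0689  0.077 ] psi 178.7 tilt z [-0.001  0.    -1.   ] gap 0.0553 F [-0.5 -0.1 -1.3] j [-0.24  0.47 -0.11  0.99 -0.   -0.22]
MOVE dxyz [ 0.4 -3.6 37.5] wz -0.3
```

View pics/sc23.png

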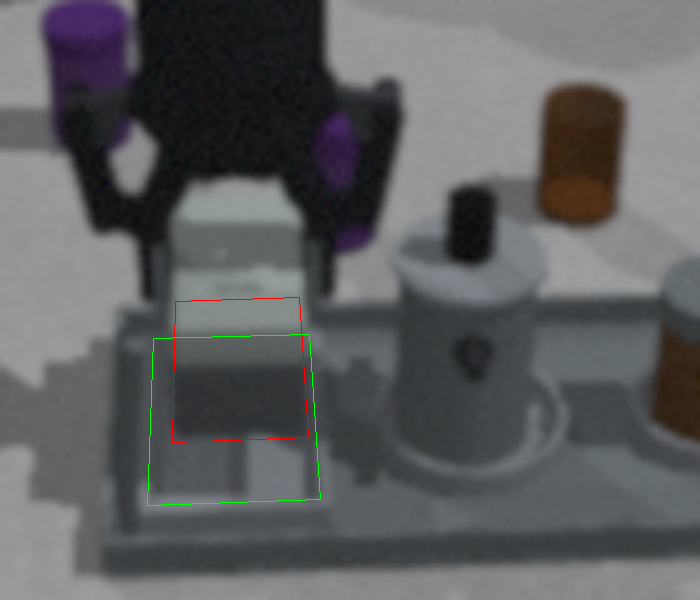

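The box matches the projection exactly (front lower edge at y≈438). Shifting 3.5 mm and lowering.

apply_moves(
  rows=[
    {"wx": 0, "wy": 0, "wz": 0, "dx": 0, "dy": -2, "dz": 2, "jaw": 1},
    {"wx": 0, "wy": 0, "wz": 0, "dx": 0, "dy": -3.5, "dz": 7, "jaw": 1},
    {"wx": 0, "wy": 0, "wz": 0, "dx": 0, "dy": -3.5, "dz": 14, "jaw": 1},
    {"wx": 0, "wy": 0, "wz": 0, "dx": 0, "dy": -3.5, "dz": 22, "jaw": 1},
    {"wx": 0, "wy": 0, "wz": 0, "dx": 0, "dy": -3.5, "dz": 29, "jaw": 1},
    {"wx": 0, "wy": 0, "wz": 0, "dx": 0, "dy": -3.5, "dz": 34, "jaw": 1},
    {"wx": 0, "wy": 0, "wz": 0, "dx": 0, "dy": -3.5, "dz": 36, "jaw": 1},
    {"wx": 0, "wy": 0, "wz": 0, "dx": 0, "dy": -3.5, "dz": 37, "jaw": 1},
    {"wx": 0, "wy": 0, "wz": 0, "dx": 0, "dy": -3.5, "dz": 37, "jaw": 1},
  ],
  squeeze=40,
)

```text
time: 31.45
position: [0.61, -0.0731, 0.0408]
tool_rot: [0.012, 1.0, -0.0, 0.0]
wrist_force: [0.1, 0.0, -1.0]
finger_gap: 0.0551
```

```bash
python3 - <<'E'
from h import *
plan((.609,-.0725,.0395),179)
im=optics.snapshot('scene')
cv2.imwrite('pics/sc24.png',cv2.resize(im[170:290,240:380],None,fx=5,fy=5,interpolation=2))
E
```

```text
t 31.45 pos [ 0.61   -0.0731  0.0408] psi 178.6 tilt z [ 0. -0. -1.] gap 0.0551 F [ 0.1  0.  -1. ] j [-0.25  0.5  -0.15  0.91 -0.   -0.23]
MOVE dxyz [1.  0.6 1.3] wz -0.4
```

View pics/sc24.png

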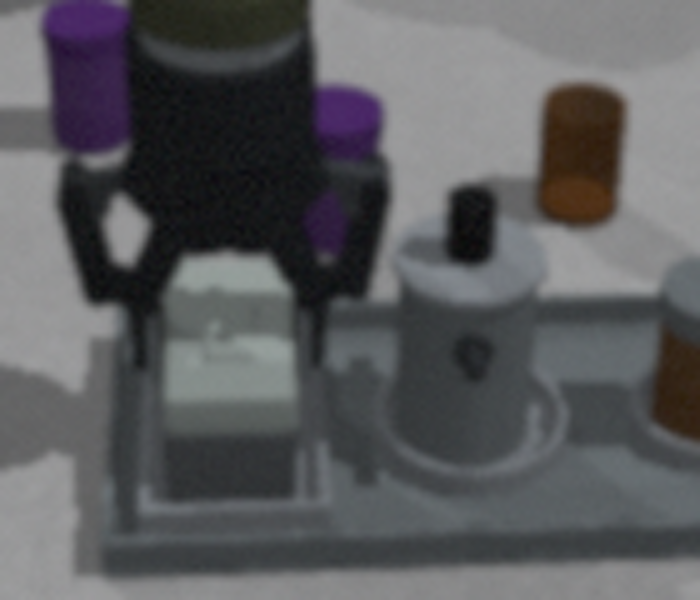

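The box is inside the frame walls at crop (230,470). Lowering to contact.

apply_moves(
  rows=[
    {"wx": 0, "wy": 0, "wz": 0, "dx": 0, "dy": 1, "dz": 1, "jaw": 1},
    {"wx": 0, "wy": 0, "wz": 0, "dx": 0, "dy": 1, "dz": 1.5, "jaw": 1},
    {"wx": 0, "wy": 0, "wz": 0, "dx": 0, "dy": 1, "dz": 2, "jaw": 1},
    {"wx": 0, "wy": 0, "wz": 0, "dx": 0, "dy": 1, "dz": 2, "jaw": 1},
  ],
  squeeze=40,
)

```text
time: 31.9
position: [0.6103, -0.0721, 0.0398]
tool_rot: [0.012, 1.0, -0.0, 0.001]
wrist_force: [-2.8, 0.4, 4.8]
finger_gap: 0.0555
```

apply_moves(
  rows=[
    {"wx": 0, "wy": 0, "wz": 0, "dx": 0, "dy": 0, "dz": -0.5, "jaw": 0.32},
    {"wx": 0, "wy": 0, "wz": 0, "dx": 0, "dy": 0, "dz": -0.5, "jaw": 0.25},
    {"wx": 0, "wy": 0, "wz": 0, "dx": 0, "dy": 0, "dz": -1, "jaw": 0.18},
    {"wx": 0, "wy": 0, "wz": 0, "dx": 0, "dy": 0, "dz": -1, "jaw": 0.12},
    {"wx": 0, "wy": 0, "wz": 0, "dx": 0, "dy": 0, "dz": -6, "jaw": 0.12},
    {"wx": 0, "wy": 0, "wz": 0, "dx": 0, "dy": 0, "dz": -25, "jaw": 0.12},
    {"wx": 0, "wy": 0, "wz": 0, "dx": 0, "dy": 0, "dz": -60, "jaw": 0.12},
    {"wx": 0, "wy": 0, "wz": 0, "dx": 0, "dy": 0, "dz": -100, "jaw": 0.12},
    {"wx": 0, "wy": 0, "wz": 0, "dx": 0, "dy": 0, "dz": -140, "jaw": 0.1},
    {"wx": 0, "wy": 0, "wz": 0, "dx": 0, "dy": 0, "dz": -170, "jaw": 0.1},
  ],
  squeeze=40,
)

```text
time: 32.9
position: [0.6105, -0.0722, 0.2121]
tool_rot: [0.012, 1.0, -0.0, 0.001]
wrist_force: [0.9, -0.7, -0.6]
finger_gap: 0.0768
```

apply_moves(
  rows=[
    {"wx": 0, "wy": 0, "wz": 0, "dx": 10, "dy": -15, "dz": 0, "jaw": 0.1},
    {"wx": 0, "wy": 0, "wz": 0, "dx": 30, "dy": -45, "dz": 0, "jaw": 0.1},
    {"wx": 0, "wy": 0, "wz": 0, "dx": 55, "dy": -85, "dz": 0, "jaw": 0.1},
    {"wx": 0, "wy": 0, "wz": 0, "dx": 80, "dy": -125, "dz": 0, "jaw": 0.1},
    {"wx": 0, "wy": 0, "wz": 0, "dx": 105, "dy": -165, "dz": 0, "jaw": 0.1},
    {"wx": 0, "wy": 0, "wz": 0, "dx": 130, "dy": -205, "dz": 0, "jaw": 0.1},
    {"wx": 0, "wy": 0, "wz": 0, "dx": 155, "dy": -245, "dz": 0, "jaw": 0.1},
    {"wx": 0, "wy": 0, "wz": 0, "dx": 175, "dy": -280, "dz": 0, "jaw": 0.1},
    {"wx": 0, "wy": 0, "wz": 0, "dx": 185, "dy": -295, "dz": 0, "jaw": 0.1},
    {"wx": 0, "wy": 0, "wz": 0, "dx": 185, "dy": -300, "dz": 0, "jaw": 0.1},
  ],
)

```text
time: 33.9
position: [0.4155, -0.3692, 0.208]
tool_rot: [0.014, 1.0, 0.0, -0.001]
wrist_force: [0.2, 1.0, 0.5]
finger_gap: 0.0772
```

```bash
python3 - <<'E'
from h import *
plan((.609,-.0725,.2),179)
a=optics.snapshot('scene');b=optics.snapshot('top')
cv2.imwrite('pics/se.png',cv2.resize(a[150:290,235:435],None,fx=4,fy=4,interpolation=2)); cv2.imwrite('pics/te.png',cv2.resize(b[110:260,150:400],None,fx=3.2,fy=3.2,interpolation=2))
np.save('b.npy',b)
E
```

```text
t 33.9 pos [ 0.4155 -0.3692  0.208 ] psi 178.4 tilt z [-0.001  0.001 -1.   ] gap 0.0772 F [0.2 1.  0.5] j [-0.87  0.28 -0.05  1.24 -0.   -0.84]
MOVE dxyz [-185.   302.1    8. ] wz -0.6
```

View pics/se.png

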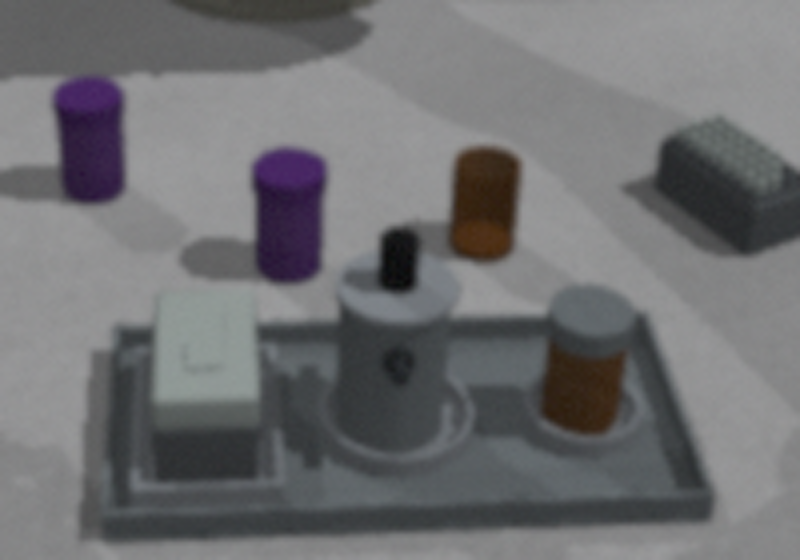

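View pics/te.png

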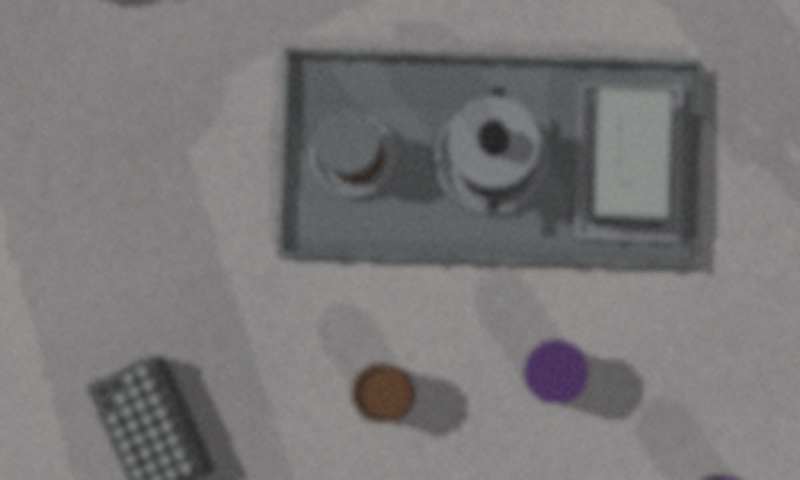

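Both views show all three parts upright inside their nests, the lid flat on the bucket, and the open jar and open box untouched. The gripper is clear, so I'm handing in.

```bash
python3 -c "
from plant import job
print(job.sign_off())"
```

```text
the job is handed in; nothing more can be done
None
```

The tray is loaded and the job is handed in at about 34 s of the 125 s allowed. The hand-in gave no verdict.

I lifted the bucket straight out of its stand, set it in the large ring and put its lid on. Then I stood the lidded amber jar in the small ring and the closed tip box in the frame. Each part touched down under control before I released it.

**Last checks:** the final pictures from both cameras show the bucket, jar and box upright inside their nests and the lid flat on the bucket. The gripper was clear of everything. The open jar and open box show no movement by eye; I did not measure them.

**What disagreed:**
- **Nest positions:** my first estimates were about 4–5 mm off in y. I corrected them before placing the jar and box.
- **Bucket:** it was already down by then, so it stands an estimated 4–5 mm off centre, within the 12 mm limit.
- **Box pickup:** the two cameras differed by about 4 mm on the box's starting position. I aimed between them.
- **Refused call:** my first move call was refused for missing keys, and nothing moved.

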